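# Tighten the strainer cover in cross order

### The arm

A 6-joint arm with a two-finger parallel gripper is mounted at the origin on the work surface. World frame = base frame: x ahead of the robot, y to its left, z up, the work surface at z = 0. Lengths are in m, angles in rad, forces in N, time in s.
With the tool pointing down it reaches from about 0.3 to 0.875 m from the base axis. Payload 6.4 kg.
Tool frame: the origin (TCP) lies at the very end of the fingers, on their centre line; the grasp point (between the pads) lies 19 mm behind it (ctrl.grip_point_offset is the z of the grasp point in the tool frame, in m); z points along the fingers, y is the direction in which the jaws open and shut (so a half turn about z gives the same grasp; the last joint's range is limited). The gripper opens to 85 mm and grips with 20 to 120 N. Pads are 22 mm wide; open, the fingers measure 114 mm over their backs; the gripper's body (76 mm by 85 mm) begins 54 mm behind the grasp point. The pads swing forward as they close: fully open they stand 13 mm farther back than shut.
Start: joints at [0.962, 0.181, 1.607, -0, 1.354, -0.206], TCP at [0.225, 0.529, 0.231] pointing down, gripper open.
Joint ranges: [-2.99, 2.99], [-0.89, 2.07], [0.3, 2.58], [-1.14, 4.28], [0, 2.63], [-3.12, 3.12]. Speed limits (rad/s): [2.57, 2.57, 3.01, 3.14, 3.14, 3.14].

### API

Orientations are given as a unit quaternion [w, x, y, z].
In Python, from bench import status, cams, ctrl gives the robot as it stands.
- The arm moves only by the shell command python3 -m handwheel 'ROWS'. ROWS is JSON, a list of rows, each an object with "grip": the finger opening in cm, from 0 to 8.54; "linear": the shift along the tool's x, y, z in cm, a list of three; "rotation": the turn, a rotation vector about the tool's x, y, z in degrees, a list of three. A call has 1 to 12 rows; each row is the pose to reach, as a shift and turn from the pose commanded when the call began, along the tool's axes at that moment; what a row does not reach only later rows make up. A row lasts 1/12 s, in which the tool goes at most 41.7 mm and 7.16 degrees, less where a joint would pass 70% of its speed; a pose out of reach is approached as far as the arm can. A call with a gripper value outside its range is refused whole. The fingers move at their own pace and stop on an object; the grip force is fixed at half the most. Time passes only in rows, so rows that repeat a pose let the fingers close. It gives the time, the measured TCP pose, the force and the opening at its end, in the units of the state.
- status.get_obs(): the state, without advancing time (a new reading comes with each control period).
- cams.camera(name): name is "scene" or "top" or "wrist"; returns the picture (420x560x3 uint8, red, green, blue); there is no depth.
- cams.camera_info(name): a dict with "fovy" (degrees; the focal length in pixels is half the picture's height over the tangent of half this angle, whatever the lens; pixels are square), "cx", "cy" (the principal point, pixels), "world_from_camera" (4x4, takes a point from camera to world coordinates); the wrist camera has in their place "mount" (4x4, takes a point from camera to tool coordinates, whose origin is the TCP and whose axes are the flange's). Camera axes: x right, y down, z forward; pixel columns grow to the right and rows downward; lengths in m; the calibration is good to about 2 mm. The wrist camera is an equidistant fisheye: a pixel r from the principal point sees the ray r / f radians off the axis. A picture is of the moment at which its call begins: read the wrist's pose just before it. camera_info takes no time and is no camera call.
- ctrl.hand_in(): hands the job in, once; it reports no verdict.
The state is a dict: "time_s": time; "q": joint angles; "dq": joint speeds; "joint_efforts": joint torques, N m; "eef_pos": TCP position; "eef_rot": TCP orientation; "wrist_force": force on the tool from outside, world axes, zero at the start; "torque": the same for the moment, N m; "opening": opening from 0.0 (shut) to 1.0 (fully open).
Only numpy, scipy, OpenCV 4.12 (cv2) and the standard library are available. Lean on these libraries where they do the work, as an engineer would, in place of code of your own. Each camera call takes 0.05 s, during which the arm holds its last target.

### The job

Take the T-handled key from its stand and tighten the four square-headed bolts of the strainer cover clockwise in cross order: first turn every bolt itself about half of the way (some 25 degrees), each followed by the one diagonally opposite before the neighbours, then go round again in cross order and bring each fully tight to its stop. Feel for the heads, press and turn gently, and touch the strainer with nothing but the key. Then stand the key upright back on its stand's post and let go, leaving everything else where it is.

Things in the scene. Friction and masses are not known exactly. Their poses are not given: they have to be found in the camera images.
- key: T-handled steel socket key, 125 mm tall, 0.35 kg, standing socket down on its stand. Origin: centre of the socket's mouth (its foot); z up the shank. Foot: eight-sided, 41 mm across, with an eight-pointed hollow 18 mm deep: opposite ribs 25.2 mm apart, round-ended at the mouth, stand 22.5 degrees from the key's x and every 45 degrees, so it fits a square head lying along x and y or turned by 45 degrees
- key_bar (a point): middle of the key's dark flat-sided cross-bar, 114 mm above its foot, on its axis. The bar is 100 mm long (along x), 16 mm wide (along y), 22 mm high (103 to 125 mm above the foot): grip it across its 16 mm, at the middle
- cover_centre (a point): centre of the strainer cover's top face. Each of its four bolts has a square head 20 mm wide, 14 mm high, whose flats stand at an unknown angle, different for each. The socket goes fully over a head (foot down to the cover, not 14 mm above it) only when its points match the head's corners within about 12 degrees, every 45 degrees: find this by feel or see it
- stand: fixed dark steel plate 90 x 90 x 16 mm with an upright round post in the middle, 14 mm thick and 15 mm high, on which the key's socket stands; origin: centre of the underside
- stand_top (a point): centre of the plate's top face, 16 mm above the table, at the foot of the post: the key's foot rests here
- strainer: fixed round strainer housing of a paint pump, grey body and aluminium cover 160 mm across, top of the cover 60 mm above the table; two pipe stubs on opposite sides along x; a low plug, 6 mm high, in the middle; origin: centre of the underside
- seat1 (a point): where the axis of bolt 1 meets the cover's top face (60 mm above the table), 50 mm from its centre. Seats 1, 2, 3, 4 follow one another anticlockwise from above: 1 is opposite 3, 2 opposite 4. It does not turn with the bolt
- bolt1 (a joint): turn of bolt 1 (rad), growing clockwise from above (tightening): starts at 0 to 0.1, hard stop (fully tight) at 0.9; can be backed off to -0.5. Tells nothing of how the head's flats stand. It turns against a steady friction of about 0.1 N m and stays where it is left; at the stop the resistance rises steeply. The socket has about 0.26 rad of play either way on the head
- seat2 (a point): where the axis of bolt 2 meets the cover's top face (60 mm above the table), 50 mm from its centre. Seats 1, 2, 3, 4 follow one another anticlockwise from above: 1 is opposite 3, 2 opposite 4. It does not turn with the bolt
- bolt2 (a joint): turn of bolt 2 (rad), growing clockwise from above (tightening): starts at 0 to 0.1, hard stop (fully tight) at 0.9; can be backed off to -0.5. Tells nothing of how the head's flats stand. It turns against a steady friction of about 0.1 N m and stays where it is left; at the stop the resistance rises steeply. The socket has about 0.26 rad of play either way on the head
- seat3 (a point): where the axis of bolt 3 meets the cover's top face (60 mm above the table), 50 mm from its centre. Seats 1, 2, 3, 4 follow one another anticlockwise from above: 1 is opposite 3, 2 opposite 4. It does not turn with the bolt
- bolt3 (a joint): turn of bolt 3 (rad), growing clockwise from above (tightening): starts at 0 to 0.1, hard stop (fully tight) at 0.9; can be backed off to -0.5. Tells nothing of how the head's flats stand. It turns against a steady friction of about 0.1 N m and stays where it is left; at the stop the resistance rises steeply. The socket has about 0.26 rad of play either way on the head
- seat4 (a point): where the axis of bolt 4 meets the cover's top face (60 mm above the table), 50 mm from its centre. Seats 1, 2, 3, 4 follow one another anticlockwise from above: 1 is opposite 3, 2 opposite 4. It does not turn with the bolt
- bolt4 (a joint): turn of bolt 4 (rad), growing clockwise from above (tightening): starts at 0 to 0.1, hard stop (fully tight) at 0.9; can be backed off to -0.5. Tells nothing of how the head's flats stand. It turns against a steady friction of about 0.1 N m and stays where it is left; at the stop the resistance rises steeply. The socket has about 0.26 rad of play either way on the head
- tape: loose roll of tape 92 mm across, 24 mm high; not to be disturbed; origin: near its middle, on its underside
- spare_bolt: loose square-headed bolt lying on the table, 20 mm head, about 34 mm long; not to be disturbed; origin: near its middle, on its underside
- tin: loose metal can 60 mm across, 85 mm high; not to be disturbed; origin: near its middle, on its underside
- gasket: loose black rubber ring 120 mm across, 5 mm high; not to be disturbed; origin: near its middle, on its underside
- roller: loose paint roller, grey sleeve 180 mm long; not to be disturbed; origin: near its middle, on its underside
- scraper: loose flat scraper with a wooden handle, about 225 mm long; not to be disturbed; origin: near its middle, on its underside
- carton: loose cardboard box 110 x 160 x 70 mm; not to be disturbed; origin: near its middle, on its underside
Not all that is in view belongs to the job. Leave any blue or green look-alike of the stand alone.

How it is judged:
On the way, in this order (a step that is already met when the one before it is completed fails the run):
1. the key is lifted off its post (z of key in the frame of stand_top above 0.03 m), for 0.2 s.
2. first round done: every bolt has been given about half of its turn (0.25 to 0.75 rad) (value of joint bolt1 between 0.25 and 0.75 rad and value of joint bolt2 between 0.25 and 0.75 rad and value of joint bolt3 between 0.25 and 0.75 rad and value of joint bolt4 between 0.25 and 0.75 rad), for 0.2 s.
3. second round done: every bolt is tight (over 0.8 rad) (value of joint each of bolt1, bolt2, bolt3, bolt4 above 0.8 rad), for 0.2 s.
At the end, for the whole second after the job is handed in: All four bolts are tight (joints over 0.8 rad, stop at 0.9); the key stands upright on its stand's post (axes within 10 mm, foot within 6 mm of the plate's top, tilt under 0.08 rad), at rest and released (all of step 3 and horizontal distance between key and stand below 0.01 m and z of key in the frame of stand_top between -0.006 and 0.006 m and angle between key's own z axis and vertical below 0.08 rad and linear speed of key below 0.02 m/s); the robot touches nothing.
It fails at once if the key is pressed or turned on the strainer too hard (over 90 N of contact between them) (contact force between key and strainer above 90 N).
It fails at once if the robot touches the strainer or its bolts other than with the key (contact force between any of the fingers, the arm and strainer above 1 N).
It fails at once if a bolt is turned well past half (beyond 0.75 rad) while another has not yet had its first turn (below 0.25 rad) ((value of joint bolt1 above 0.75 rad and value of joint bolt2 below 0.25 rad) or (value of joint bolt1 above 0.75 rad and value of joint bolt3 below 0.25 rad) or (value of joint bolt1 above 0.75 rad and value of joint bolt4 below 0.25 rad) or (value of joint bolt2 above 0.75 rad and value of joint bolt1 below 0.25 rad) or (value of joint bolt2 above 0.75 rad and value of joint bolt3 below 0.25 rad) or (value of joint bolt2 above 0.75 rad and value of joint bolt4 below 0.25 rad) or (value of joint bolt3 above 0.75 rad and value of joint bolt1 below 0.25 rad) or (value of joint bolt3 above 0.75 rad and value of joint bolt2 below 0.25 rad) or (value of joint bolt3 above 0.75 rad and value of joint bolt4 below 0.25 rad) or (value of joint bolt4 above 0.75 rad and value of joint bolt1 below 0.25 rad) or (value of joint bolt4 above 0.75 rad and value of joint bolt2 below 0.25 rad) or (value of joint bolt4 above 0.75 rad and value of joint bolt3 below 0.25 rad)).
It fails at once if not in cross order: two neighbouring bolts turned while both bolts opposite to them are not (first round: over 0.25 and below 0.18 rad; second: over 0.8 and below 0.75 rad) ((value of joint each of bolt1, bolt2 above 0.25 rad and value of joint each of bolt3, bolt4 below 0.18 rad) or (value of joint each of bolt2, bolt3 above 0.25 rad and value of joint each of bolt4, bolt1 below 0.18 rad) or (value of joint each of bolt3, bolt4 above 0.25 rad and value of joint each of bolt1, bolt2 below 0.18 rad) or (value of joint each of bolt4, bolt1 above 0.25 rad and value of joint each of bolt2, bolt3 below 0.18 rad) or (value of joint each of bolt1, bolt2 above 0.8 rad and value of joint each of bolt3, bolt4 below 0.75 rad) or (value of joint each of bolt2, bolt3 above 0.8 rad and value of joint each of bolt4, bolt1 below 0.75 rad) or (value of joint each of bolt3, bolt4 above 0.8 rad and value of joint each of bolt1, bolt2 below 0.75 rad) or (value of joint each of bolt4, bolt1 above 0.8 rad and value of joint each of bolt2, bolt3 below 0.75 rad)).
It fails at once if a bystander is moved by more than 30 mm (distance of any of tape, spare_bolt, tin, gasket, roller, scraper, carton from where it was at the start of the episode above 0.03 m).
It also fails if it takes over 72 s, if anything falls off the work surface, if the arm or the gripper's body presses on something with over 40 N, if the wrist force passes 120 N, or if a joint passes its speed limit or range.

## Working session

There is one attempt and no reset: what is moved stays moved. The work goes in short steps, Python scripts to look and compute and a shell command to move; the robot and the scene stay as the last step left them, time stands still between calls to the robot, and variables do not carry over. Pictures are saved under pics/ and viewed, and the job is handed in when it is done.

```bash
ls -la; mkdir -p pics
python3 - <<'E'
from bench import status,cams,ctrl
import cv2,json
o=status.get_obs();print(o)
print(ctrl.grip_point_offset)
for n in ["scene","top","wrist"]:
    print(n,cams.camera_info(n))
    cv2.imwrite(f"pics/{n}0.png",cams.camera(n)[:,:,::-1])
E
```

```text
total 12
drwxr-xr-x  3 agent agent 4096 Dec  7 15:49 .
drwxr-xr-x 23 root  root  4096 Dec  7 15:49 ..
drwxr-xr-x  2 agent agent 4096 Dec  7 15:49 pics
{'time_s': 0.0, 'q': array([ 9.61679433e-01,  1.81547911e-01,  1.60799917e+00,  1.46221719e-05,
        1.35380078e+00, -2.06262283e-01]), 'dq': array([ 0.00042654, -0.00073916,  0.00139125, -0.00139459,  0.00120905,
        0.00041982]), 'joint_efforts': array([ 3.29872091e-04, -4.44879305e+01, -3.51330757e+01, -1.26744853e-04,
        8.98088532e-03, -2.01793927e-05]), 'eef_pos': array([0.22506579, 0.52852671, 0.23038456]), 'eef_rot': array([-3.54514463e-04,  2.00069454e-01,  9.79781324e-01, -8.02846230e-04]), 'wrist_force': array([-0.0967874 , -0.10421165, -0.39248845]), 'torque': array([ 0.01701184,  0.00573894, -0.01126294]), 'opening': 0.9982964272847529}
-0.0187
scene {'fovy': 55.62229169322642, 'cx': 279.97442465505003, 'cy': 212.5305967437409, 'world_from_camera': array([[-0.21427439,  0.8225007 , -0.52685775,  1.02609883],
       [ 0.97665717,  0.18873489, -0.10256666,  0.07334872],
       [ 0.01507529, -0.53653681, -0.843742
[... 167 characters left out ...]
rld_from_camera': array([[ 0.0188402 , -0.98222392,  0.18676516,  0.24540745],
       [-0.99979224, -0.0199615 , -0.00412484, -0.03388772],
       [ 0.00777963, -0.18664865, -0.98239593,  1.54051738],
       [ 0.        ,  0.        ,  0.        ,  1.        ]])}
wrist {'fovy': 65.70646984690485, 'cx': 280.74754154053585, 'cy': 205.57891572572282, 'mount': array([[-3.91098327e-04, -9.46025553e-01, -3.24091809e-01,
         8.35047457e-02],
       [ 9.99999074e-01, -7.92484822e-04,  1.10651648e-03,
         5.62979304e-04],
       [-1.30363070e-03, -3.24091076e-01,  9.46024986e-01,
        -1.42834819e-01],
       [ 0.00000000e+00,  0.00000000e+00,  0.00000000e+00,
         1.00000000e+00]])}
```

View pics/scene0.png

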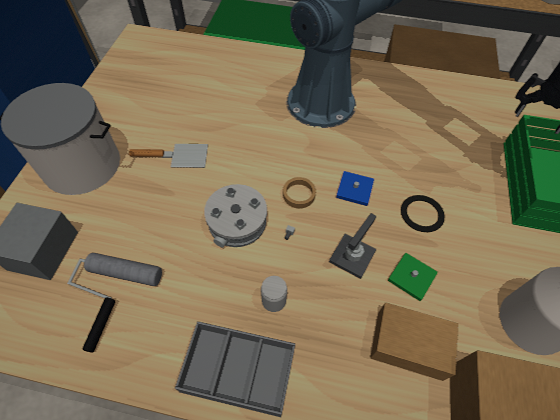

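View pics/top0.png

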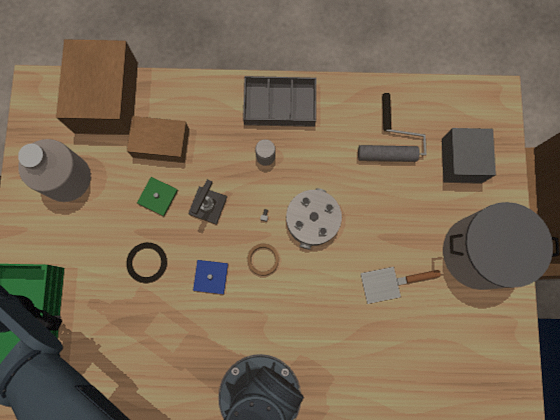

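View pics/wrist0.png

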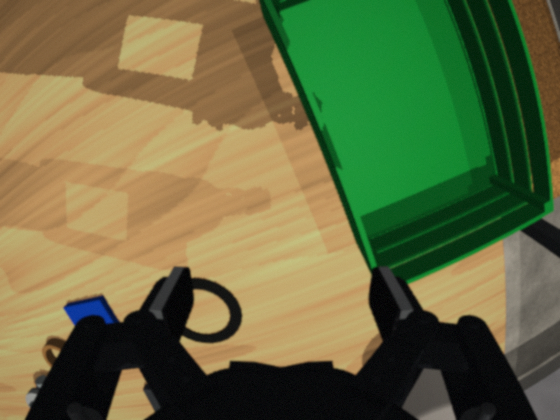

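The dark plate with the key is at scene (353,255) and top (208,205). The green plate at top (157,196) and the blue one at top (210,277) are empty look-alikes. I'll enlarge to confirm.

```bash
cat > h.py <<'E'
import numpy as np,cv2
from bench import status,cams,ctrl
from scipy.spatial.transform import Rotation as R
def rot(q): return R.from_quat([q[1],q[2],q[3],q[0]])
def tool(o=None):
    o=o or status.get_obs(); T=np.eye(4);T[:3,:3]=rot(o['eef_rot']).as_matrix();T[:3,3]=o['eef_pos'];return T
def cam(name,T=None):
    i=cams.camera_info(name); f=210/np.tan(np.radians(i['fovy'])/2)
    M=i['world_from_camera'] if name!='wrist' else (T if T is not None else tool())@i['mount']
    return f,i['cx'],i['cy'],M
def ray(name,u,v,T=None):
    f,cx,cy,M=cam(name,T); x,y=u-cx,v-cy
    if name=='wrist':
        r=np.hypot(x,y);a=r/f;s=np.sin(a)/max(r,1e-9);d=np.array([x*s,y*s,np.cos(a)])
    else: d=np.array([x/f,y/f,1.])
    return M[:3,3],M[:3,:3]@(d/np.linalg.norm(d))
def onz(name,u,v,z,T=None):
    p,d=ray(name,u,v,T);return p+d*(z-p[2])/d[2]
def proj(name,P,T=None):
    f,cx,cy,M=cam(name,T);c=M[:3,:3].T@(np.asarray(P)-M[:3,3])
    if name=='wrist':
        a=np.arctan2(np.hypot(c[0],c[1]),c[2]);n=np.hypot(c[0],c[1]);return cx+f*a*c[0]/n,cy+f*a*c[1]/n
    return cx+f*c[0]/c[2],cy+f*c[1]/c[2]
def save(name,fn,crop=None,k=1):
    im=cams.camera(name)
    if crop: x0,y0,x1,y1=crop; im=im[y0:y1,x0:x1]
    if k!=1: im=cv2.resize(im,None,fx=k,fy=k,interpolation=cv2.INTER_CUBIC)
    cv2.imwrite('pics/'+fn,im[:,:,::-1])
E
python3 - <<'E'
import cv2,numpy as np
a=cv2.imread('pics/top0.png');b=cv2.imread('pics/scene0.png')
A=cv2.resize(a[165:265,180:350],None,fx=4,fy=4,interpolation=2)
B=cv2.resize(b[170:290,190:390],None,fx=4,fy=4,interpolation=2)
cv2.imwrite('pics/topc.png',A);cv2.imwrite('pics/scenec.png',B)
E
```

```text
(no output)
```

View pics/topc.png

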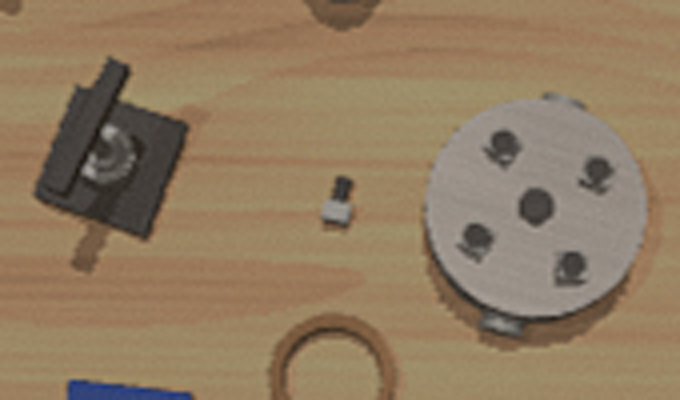

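View pics/scenec.png

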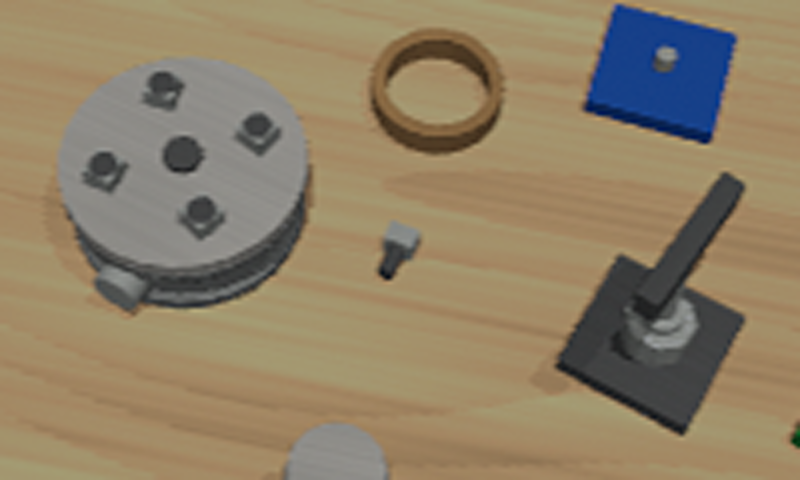

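Run:
```python
from h import *
def t(x,y,z): return onz('top',180+x/4-.4,165+y/4-.4,z)
def s(x,y,z): return onz('scene',190+x/4-.4,170+y/4-.4,z)
print('bar top ends mid', t(120,62,.125),t(57,190,.125))
print('scene bar', s(733,182,.125), s(655,302,.125))
P=[t(80,88,.016),t(188,124,.016),t(148,240,.016),t(37,194,.016)]
for p in P: print('plate',p)
print(np.mean(P,0))
S=[s(620,257,.016),s(744,320,.016),s(683,432-8,.016),s(558,362-6,.016)]
print('scene plate',np.mean(S,0))
print('cover',t(536,208,.06),t(427,208,.06),t(647,208,.06), s(184,165,.06),s(60,165,.06),s(310,165,.06))
print('plug',t(536,206,.066),s(184,155,.066))
for b in [(503,144),(598,169),(571,263),(477,237)]: print('top bolt',t(*b,.074))
for b in [(163,83),(257,126),(203,209),(104,163)]: print('sc bolt',s(*b,.074))
```

```text
bar top ends mid [0.59046408 0.14938263 0.125     ] [0.49910623 0.18876796 0.125     ]
scene bar [0.49185382 0.19159044 0.125     ] [0.58130485 0.15612888 0.125     ]
plate [0.59643862 0.19250435 0.016     ]
plate [0.57058773 0.11082783 0.016     ]
plate [0.48254626 0.13707692 0.016     ]
plate [0.51533485 0.22055159 0.016     ]
[0.54122686 0.16524017 0.016     ]
scene plate [0.54574438 0.16817223 0.016     ]
cover [ 0.50457683 -0.14572473  0.06      ] [ 0.50299344 -0.06731743  0.06      ] [ 0.50619061 -0.22563712  0.06      ] [ 0.51335724 -0.14151274  0.06      ] [ 0.530939   -0.21810203  0.06      ] [ 0.49544168 -0.06346939  0.06      ]
plug [ 0.504981   -0.14526309  0.066     ] [ 0.50970521 -0.14205477  0.066     ]
top bolt [ 0.5481955  -0.12074075  0.074     ]
top bolt [ 0.53133231 -0.18886607  0.074     ]
top bolt [ 0.46304538 -0.16972411  0.074     ]
top bolt [ 0.48036695 -0.10285098  0.074     ]
sc bolt [ 0.46412222 -0.16835548  0.074     ]
sc bolt [ 0.48301666 -0.10086532  0.074     ]
sc bolt [ 0.55011895 -0.11787045  0.074     ]
sc bolt [ 0.53150626 -0.18705875  0.074     ]
```

Confirmed: the key stands on the dark plate at about (0.542, 0.168), bar yaw about -22.5°. The cover centre is about (0.506, -0.144). First I'll look at the bolts from above with the wrist camera.

```bash
cat >> h.py <<'E'
def delta(P,yaw_y=None,level=True):
    """shift in tool cm to world TCP P; rotation vector (deg, tool) making tool z down and tool y at world yaw (deg, mod 180)"""
    T=tool(); d=T[:3,:3].T@(np.asarray(P)-T[:3,3])*100
    cur=np.degrees(np.arctan2(T[1,1],T[0,1]))
    if yaw_y is None: y=cur
    else: y=cur+((yaw_y-cur+90)%180-90)
    y=np.radians(y)
    Y=np.array([np.cos(y),np.sin(y),0]);Z=np.array([0,0,-1.]);X=np.cross(Y,Z)
    rv=R.from_matrix(T[:3,:3].T@np.c_[X,Y,Z]).as_rotvec(degrees=True)
    o=status.get_obs();print('t',round(o['time_s'],2),'pos',T[:3,3].round(4),'yawY',round(cur,2),'q6',o['q'][5].round(2),'F',o['wrist_force'].round(1),'M',o['torque'].round(2),'op',round(o['opening'],3))
    print('lin cm',d.round(2),'rot',rv.round(2));return d,rv
E
python3 -c "
from h import *
delta([.505,-.145,.22])"
```

```text
t 0.15 pos [0.2251 0.5286 0.2306] yawY 66.92 q6 -0.21 F [-0.8  0.   0.7] M [ 0.02  0.01 -0.05] op 1.006
lin cm [-52.15 -51.     1.11] rot [-0.08 -0.02 -0.  ]
```

```bash
python3 -m handwheel '[{"grip":8.5,"linear":[-26,-25.5,0],"rotation":[0,0,0]},{"grip":8.5,"linear":[-26,-25.5,0],"rotation":[0,0,0]},{"grip":8.5,"linear":[-26,-25.5,0],"rotation":[0,0,0]},{"grip":8.5,"linear":[-52,-51,1],"rotation":[0,0,0]},{"grip":8.5,"linear":[-52,-51,1],"rotation":[0,0,0]},{"grip":8.5,"linear":[-52,-51,1],"rotation":[0,0,0]},{"grip":8.5,"linear":[-52,-51,1],"rotation":[0,0,0]},{"grip":8.5,"linear":[-52,-51,1],"rotation":[0,0,0]},{"grip":8.5,"linear":[-52,-51,1],"rotation":[0,0,0]},{"grip":8.5,"linear":[-52,-51,1],"rotation":[0,0,0]},{"grip":8.5,"linear":[-52,-51,1],"rotation":[0,0,0]},{"grip":8.5,"linear":[-52,-51,1],"rotation":[0,0,0]}]'; python3 -c "
from h import *
delta([.505,-.145,.22])"
```

```text
time_s: 1.15
eef_pos: [0.4167, 0.065, 0.2252]
eef_rot: [0.0, 0.2, 0.98, 0.0]
wrist_force: [0.9, 0.3, 0.0]
opening: 0.995
t 1.15 pos [0.4167 0.065  0.2252] yawY 66.91 q6 -1.3 F [0.9 0.3 0. ] M [ 0.01 -0.07  0.01] op 0.995
lin cm [-16.36 -15.86   0.52] rot [ 0.02  0.03 -0.  ]
```

```bash
python3 -m handwheel '[{"grip":8.5,"linear":[-16,-16,0.5],"rotation":[0,0,0]},{"grip":8.5,"linear":[-16,-16,0.5],"rotation":[0,0,0]},{"grip":8.5,"linear":[-16,-16,0.5],"rotation":[0,0,0]},{"grip":8.5,"linear":[-16,-16,0.5],"rotation":[0,0,0]},{"grip":8.5,"linear":[-16,-16,0.5],"rotation":[0,0,0]},{"grip":8.5,"linear":[-16,-16,0.5],"rotation":[0,0,0]},{"grip":8.5,"linear":[-16,-16,0.5],"rotation":[0,0,0]},{"grip":8.5,"linear":[-16,-16,0.5],"rotation":[0,0,0]},{"grip":8.5,"linear":[-16,-16,0.5],"rotation":[0,0,0]}]'; python3 -c "
from h import *
delta([.505,-.145,.22]); np.save('Tlook.npy',tool()); save('wrist','w1.png')
print(proj('wrist',[.505,-.145,.06]))"
```

```text
time_s: 1.9
eef_pos: [0.5004, -0.1421, 0.2196]
eef_rot: [-0.001, 0.2, 0.98, 0.0]
wrist_force: [-0.2, 1.0, -0.9]
opening: 0.998
t 1.9 pos [ 0.5004 -0.1421  0.2196] yawY 66.92 q6 -1.67 F [-0.2  1.  -0.9] M [0.01 0.03 0.  ] op 0.998
lin cm [-0.54 -0.09 -0.04] rot [ 0.03 -0.08  0.  ]
(np.float64(278.35789129613954), np.float64(191.38459260966744))
```

View pics/w1.png

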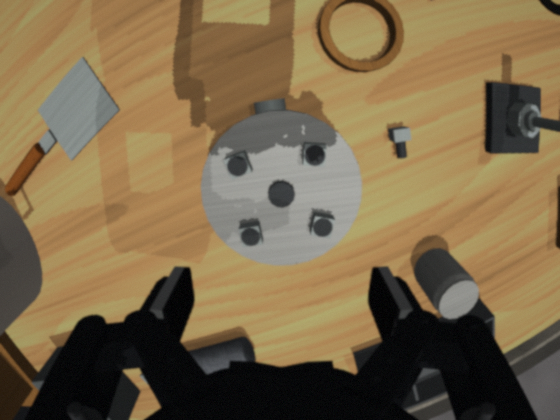

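```bash
python3 -c "
import cv2
a=cv2.imread('pics/w1.png')[105:270,195:370]
a=cv2.convertScaleAbs(a,alpha=1.4)
cv2.imwrite('pics/w1c.png',cv2.resize(a,None,fx=3.6,fy=3.6,interpolation=2))"
```

```text
(no output)
```

View pics/w1c.png

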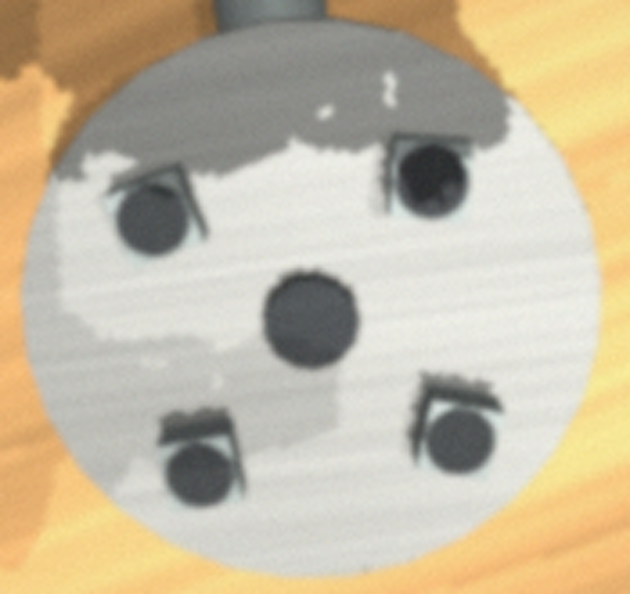

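```bash
python3 -c "
import cv2,numpy as np
a=cv2.imread('pics/w1.png')
c=[(236,163),(314,153),(251,233),(322,224)]
r=[cv2.resize(a[y-16:y+16,x-16:x+16],(384,288),interpolation=2) if 0 else cv2.resize(a[y-14:y+14,x-18:x+18],(396,308),interpolation=2) for x,y in c]
cv2.imwrite('pics/w1d.png',cv2.convertScaleAbs(np.vstack([np.hstack(r[:2]),np.hstack(r[2:])]),alpha=1.3))"
```

```text
(no output)
```

View pics/w1d.png

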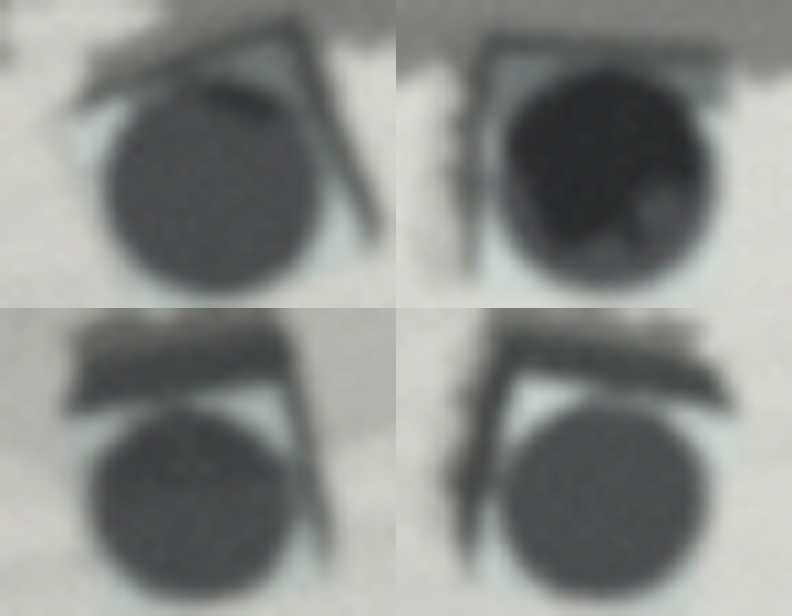

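```bash
cat > m1.py <<'E'
from h import *
T=np.load('Tlook.npy')
c={'A':((236,163),0,0),'B':((314,153),396,0),'C':((251,233),0,308),'D':((322,224),396,308)}
E={'A':[((85,113),(285,42)),((302,55),(362,240)),(212,188)],
'B':[((490,56),(720,66)),((490,70),(482,280)),(606,178)],
'C':[((65,415),(275,383)),((283,385),(322,570)),(193,502)],
'D':[((515,376),(735,412)),((512,385),(478,575)),(600,500)]}
C={}
for k,v in E.items():
    (x,y),ox,oy=c[k]
    f=lambda p:onz('wrist',x-18+(p[0]-ox)/11-.45,y-14+(p[1]-oy)/11-.45,.074,T)
    angs=[]
    for a,b in v[:2]:
        d=f(b)-f(a);angs.append((np.degrees(np.arctan2(d[1],d[0]))%90,np.hypot(*d[:2])*1000))
    C[k]=f(v[2])
    print(k,C[k].round(4),'r',np.round(angs,1))
ct=np.mean(list(C.values()),0);print('centre',ct)
for k in C: d=C[k]-ct;print(k,np.hypot(*d[:2]),np.degrees(np.arctan2(d[1],d[0])))
print('plug',onz('wrist',195+311/3.6-.4,105+319/3.6-.4,.066,T))
E
python3 m1.py
```

```text
A [ 0.4637 -0.1688  0.074 ] r [[85.6 17.8]
 [83.3 16.3]]
B [ 0.4822 -0.1     0.074 ] r [[65.1 18.9]
 [65.6 17.5]]
C [ 0.5319 -0.1869  0.074 ] r [[76.4 18.9]
 [76.5 18.1]]
D [ 0.5505 -0.1189  0.074 ] r [[56.9 19.8]
 [59.4 18.1]]
centre [ 0.50708845 -0.14365912  0.074     ]
A 0.05011407815201211 -149.9483982783877
B 0.05021585866694045 119.71468104758792
C 0.04987946471039911 -60.11381415164921
D 0.04996392415670487 29.666598638354948
plug [ 0.50586278 -0.14304776  0.066     ]
```

Wrist view shows the four head tops at crop centres (236,163), (314,153), (251,233) and (322,224). The radii come out at 50.0 mm, and all three cameras agree within 2 mm. Flats mod 45° are A 39.5, B 20.3, C 31.5 and D 13. D–A and B–C are opposite pairs. Next, the key.

```bash
python3 -c "
from h import *
delta([.5425,.168,.22],67.5)"
```

```text
t 1.95 pos [ 0.5005 -0.1416  0.2198] yawY 66.98 q6 -1.67 F [ 0.1  0.2 -0.1] M [0.06 0.03 0.01] op 0.992
lin cm [ 8.24 30.14 -0.  ] rot [ 0.02 -0.06 -0.52]
```

```bash
python3 -m handwheel '[{"grip":8.5,"linear":[8.2,30.1,0],"rotation":[0,0,-0.5]},{"grip":8.5,"linear":[8.2,30.1,0],"rotation":[0,0,-0.5]},{"grip":8.5,"linear":[8.2,30.1,0],"rotation":[0,0,-0.5]},{"grip":8.5,"linear":[8.2,30.1,0],"rotation":[0,0,-0.5]},{"grip":8.5,"linear":[8.2,30.1,0],"rotation":[0,0,-0.5]},{"grip":8.5,"linear":[8.2,30.1,0],"rotation":[0,0,-0.5]},{"grip":8.5,"linear":[8.2,30.1,0],"rotation":[0,0,-0.5]},{"grip":8.5,"linear":[8.2,30.1,0],"rotation":[0,0,-0.5]},{"grip":8.5,"linear":[8.2,30.1,0],"rotation":[0,0,-0.5]},{"grip":8.5,"linear":[8.2,30.1,0],"rotation":[0,0,-0.5]}]'; python3 -c "
from h import *
delta([.5425,.168,.22]); np.save('Tkey.npy',tool()); save('wrist','w2.png',(170,60,400,290),2.6)
print(proj('wrist',[.542,.168,.125]))"
```

```text
time_s: 2.78
eef_pos: [0.5424, 0.1684, 0.2201]
eef_rot: [-0.0, 0.193, 0.981, -0.0]
wrist_force: [0.3, -0.5, 0.7]
opening: 1.0
t 2.78 pos [0.5424 0.1684 0.2201] yawY 67.69 q6 -1.09 F [ 0.3 -0.5  0.7] M [-0.02 -0.03 -0.01] op 1.0
lin cm [-0.02 -0.03  0.01] rot [-0.02 -0.   -0.  ]
(np.float64(280.613392081371), np.float64(206.94348716740004))
```

View pics/w2.png

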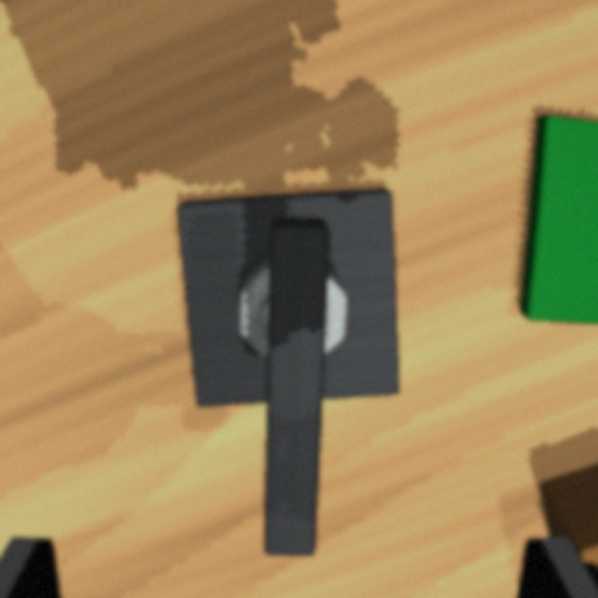

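Run:
```python
from h import *
T=np.load('Tkey.npy')
g=lambda x,y,z:onz('wrist',170+x/2.6-.3,60+y/2.6-.3,z,T)
a,b=g(300,232,.125),g(290,553,.125);print(a,b,np.linalg.norm(a-b),np.degrees(np.arctan2(*(a-b)[1::-1])),(a+b)/2)
a2=g(300,219,.103);print('alt end',a2)
print('plate',np.mean([g(181,205,.016),g(388,190,.016),g(399,392,.016),g(198,406,.016)],0))
# bar edges near middle
for y in (300,380,460): 
    print(y)
print('foot left/right',g(239,313,.04),g(348,313,.04))
im=cv2.imread('pics/w2.png');m=cv2.cvtColor(im,6)
```

```text
[0.50126496 0.18958294 0.125     ] [0.59623343 0.14756935 0.125     ] 0.10384677057804943 156.1356346259832 [0.5487492  0.16857615 0.125     ]
alt end [0.50079746 0.19010534 0.103     ]
plate [0.54354244 0.1701676  0.016     ]
300
380
460
foot left/right [0.53481907 0.15123195 0.04      ] [0.5511566  0.19101551 0.04      ]
```

```bash
python3 -c "
from h import *
delta([.544,.170,.111],66.5)"
```

```text
t 2.83 pos [0.5426 0.167  0.22  ] yawY 67.57 q6 -1.09 F [-0.1  0.2 -0.6] M [ 0.01 -0.04 -0.02] op 0.996
lin cm [-0.02  0.34 10.9 ] rot [-0.03 -0.01  1.07]
```

```bash
python3 -m handwheel '[{"grip":5,"linear":[0,0.3,3],"rotation":[0,0,1]},{"grip":5,"linear":[0,0.3,6],"rotation":[0,0,1]},{"grip":5,"linear":[0,0.3,8],"rotation":[0,0,1]},{"grip":5,"linear":[0,0.3,10],"rotation":[0,0,1]},{"grip":5,"linear":[0,0.3,10.9],"rotation":[0,0,1]},{"grip":5,"linear":[0,0.3,10.9],"rotation":[0,0,1]},{"grip":0,"linear":[0,0.3,10.9],"rotation":[0,0,1]},{"grip":0,"linear":[0,0.3,10.9],"rotation":[0,0,1]},{"grip":0,"linear":[0,0.3,10.9],"rotation":[0,0,1]},{"grip":0,"linear":[0,0.3,10.9],"rotation":[0,0,1]},{"grip":0,"linear":[0,0.3,10.9],"rotation":[0,0,1]},{"grip":0,"linear":[0,0.3,10.9],"rotation":[0,0,1]}]'; python3 -c "
from h import *
delta([.544,.170,.111]); np.save('Tgrasp.npy',tool()); save('wrist','w3.png')"
```

```text
time_s: 3.83
eef_pos: [0.5462, 0.1688, 0.113]
eef_rot: [0.002, 0.204, 0.979, 0.0]
wrist_force: [0.5, -2.1, 5.5]
opening: 0.178
t 3.83 pos [0.5462 0.1688 0.113 ] yawY 66.43 q6 -1.07 F [ 0.5 -2.1  5.5] M [-0.35  0.04 -0.05] op 0.178
lin cm [0.25 0.02 0.2 ] rot [ 0.07  0.2  -0.  ]
```

View pics/w3.png

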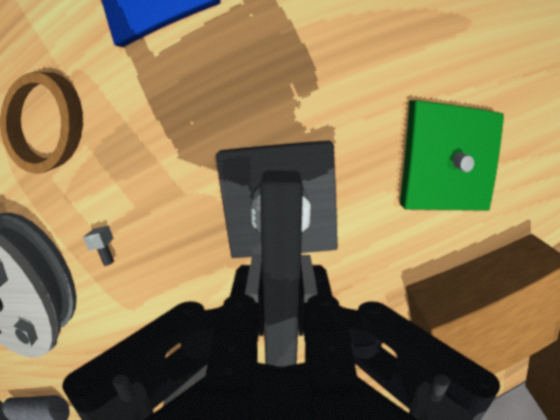

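```bash
python3 -m handwheel '[{"grip":0,"linear":[0,0,-0.5],"rotation":[0,0,0]},{"grip":0,"linear":[0,0,-1],"rotation":[0,0,0]},{"grip":0,"linear":[0,0,-2],"rotation":[0,0,0]},{"grip":0,"linear":[0,0,-4],"rotation":[0,0,0]},{"grip":0,"linear":[0,0,-7],"rotation":[0,0,0]},{"grip":0,"linear":[0,0,-9],"rotation":[0,0,0]},{"grip":0,"linear":[0,0,-9],"rotation":[0,0,0]},{"grip":0,"linear":[0,0,-9],"rotation":[0,0,0]}]'; python3 -c "
from h import *
delta([.557,-.114,.21],58); np.save('Tup.npy',tool()); save('wrist','w4.png');save('scene','s4.png',(290,150,430,290),4);print(status.get_obs())"
```

```text
time_s: 4.55
eef_pos: [0.5453, 0.1691, 0.2022]
eef_rot: [0.001, 0.204, 0.979, 0.0]
wrist_force: [0.6, -0.5, -3.5]
opening: 0.172
t 4.55 pos [0.5453 0.1691 0.2022] yawY 66.43 q6 -1.07 F [ 0.6 -0.5 -3.5] M [-0.02  0.02  0.01] op 0.172
lin cm [-12.39 -25.48  -0.78] rot [0.09 0.13 8.43]
{'time_s': 4.65, 'q': array([ 9.27250682e-02,  1.99822362e-01,  1.65143066e+00,  7.11335033e-05,
        1.29310310e+00, -1.06658532e+00]), 'dq': array([-0.00173509,  0.01512838,  0.01198884, -0.00041555,  0.00153666,
       -0.00140102]), 'joint_efforts': array([ 1.03120468e-02, -4.79778779e+01, -3.72022462e+01,  7.19467818e-03,
       -4.98446426e-02,  3.78975733e-05]), 'eef_pos': array([0.54352997, 0.16887394, 0.19941162]), 'eef_rot': array([-1.33070145e-03,  2.04303911e-01,  9.78906534e-01, -3.73629338e-04]), 'wrist_force': array([ 0.00776972, -0.59125564, -4.91285484]), 'torque': array([0.00072369, 0.04945949, 0.03981102]), 'opening': 0.18015043710225287}
```

View pics/w4.png

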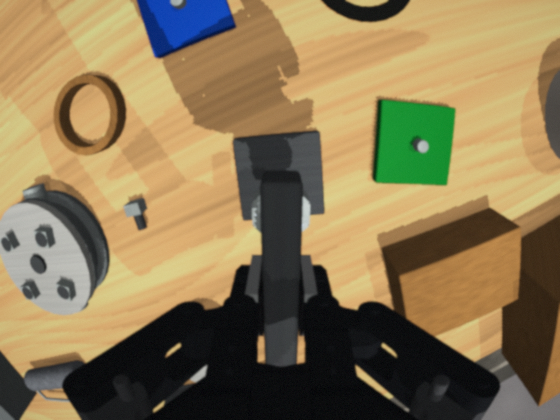

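View pics/s4.png

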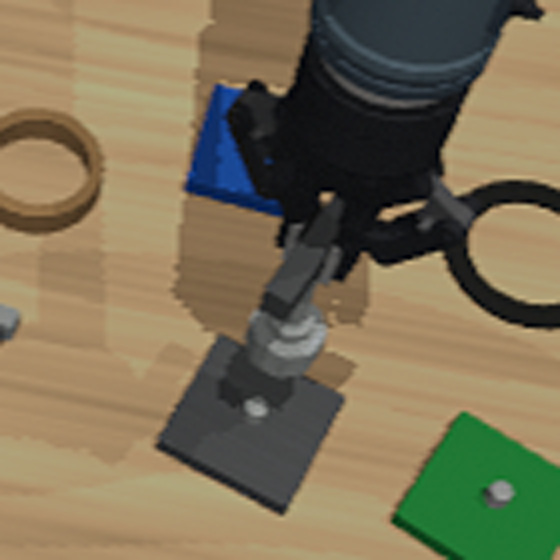

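```bash
python3 - <<'E'
from h import *
a=cv2.imread('pics/w4.png')[150:260,220:345]
cv2.imwrite('pics/w4c.png',cv2.resize(cv2.convertScaleAbs(a,alpha=1.3),None,fx=5.2,fy=5.2,interpolation=2))
print('post', onz('scene',290+257/4-.4,150+405/4-.4,.031))
E
python3 -c "
from h import *
save('top','t4.png',(180,150,260,250),6)"
```

```text
post [0.5440809  0.16910178 0.031     ]
```

View pics/w4c.png

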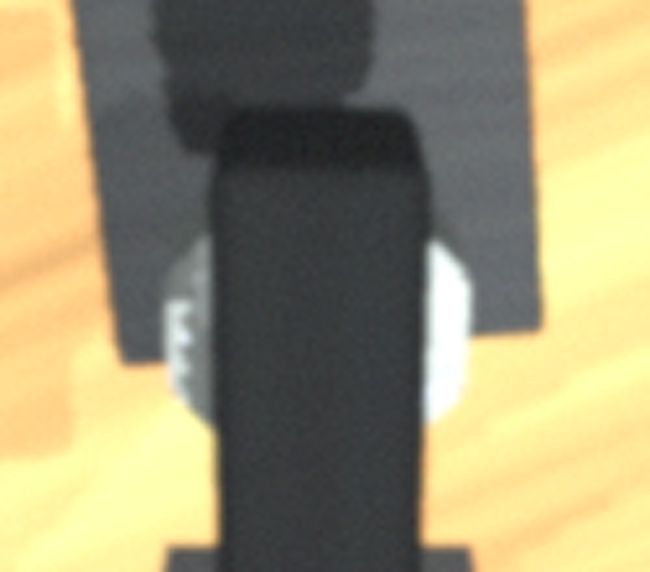

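View pics/t4.png

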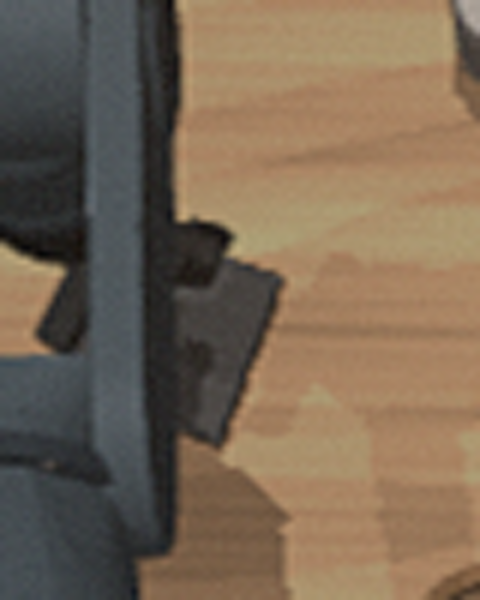

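Run:
```python
from h import *
def onzt(u,v,z): return onz('wrist',u,v,z,np.eye(4))
g=lambda x,y,z: onzt(220+x/5.2-.4,150+y/5.2-.4,z)
zt=-.0187-.011
for dz in (-.003,0,.003):
  print('near end top edge',g(315,165,zt+dz),'bottom edge',g(315,110,zt+.022+dz), 'w',g(217,300,zt+dz),g(425,300,zt+dz))
zf=zt+.125
print('foot mouth sides',g(165,335,zf),g(472,330,zf))
print('foot bottom corners (left y365, right y 370)',g(170,375,zf),g(468,370,zf),g(215,428,zf),g(430,425,zf))
for zz in (zf,zf-.02,zf-.03): print(zz,'upper outline', g(168,300,zz),g(470,285,zz),g(213,235,zz),g(428,240,zz))
```

```text
near end top edge [ 0.05474551  0.00049428 -0.0327    ] bottom edge [ 0.05355331  0.00048507 -0.0107    ] w [ 0.04513734 -0.00628135 -0.0327    ] [ 0.04512508  0.00808274 -0.0327    ]
near end top edge [ 0.05396197  0.0004925  -0.0297    ] bottom edge [ 0.05287315  0.00048337 -0.0077    ] w [ 0.04409208 -0.0064677  -0.0297    ] [ 0.04407949  0.00828766 -0.0297    ]
near end top edge [ 0.05317843  0.00049071 -0.0267    ] bottom edge [ 0.052193    0.00048167 -0.0047    ] w [ 0.04304681 -0.00665405 -0.0267    ] [ 0.04303389  0.00849258 -0.0267    ]
foot mouth sides [-0.00503902 -0.0222013   0.0953    ] [-0.00427688  0.02402262  0.0953    ]
foot bottom corners (left y365, right y 370) [-0.01152448 -0.0216447   0.0953    ] [-0.01074921  0.02361402  0.0953    ] [-0.02028763 -0.01498573  0.0953    ] [-0.01982145  0.01804016  0.0953    ]
0.0953 upper outline [ 0.00054362 -0.02157916  0.0953    ] [0.00287366 0.02350982 0.0953    ] [ 0.01068603 -0.01462827  0.0953    ] [0.00989021 0.01708566 0.0953    ]
0.07529999999999999 upper outline [ 0.00751169 -0.01971978  0.0753    ] [0.00964604 0.02158234 0.0753    ] [ 0.01680228 -0.01335267  0.0753    ] [0.01607329 0.01569772 0.0753    ]
0.0653 upper outline [ 0.01099573 -0.01879009  0.0653    ] [0.01303223 0.0206186  0.0653    ] [ 0.0198604  -0.01271487  0.0653    ] [0.01916484 0.01500375 0.0653    ]
```

Run:
```python
from h import *
T=tool(); print(T[:3,3])
a=cv2.imread('pics/s4.png')
cv2.imwrite('pics/s4c.png',cv2.resize(a[190:400,200:380],None,fx=2.8,fy=2.8,interpolation=2))
print('tool->',T[:3,:3].round(3).tolist())
for off in (0,.0035):
  for z,n in ((.0953,'mouth'),(-.0297,'bartop')):
    for x in (0,.05,-.05):
      u,v=proj('scene',(T@[off+x,0,z,1])[:3]); print(off,n,x,round((u-290)*4,1),round((v-150)*4,1))
```

```text
[0.5432899  0.1688242  0.19893472]
tool-> [[-0.917, 0.4, -0.004], [0.4, 0.917, -0.0], [0.003, -0.002, -1.0]]
0 mouth 0 276.5 344.8
0 mouth 0.05 318.4 285.7
0 mouth -0.05 232.6 406.9
0 bartop 0 320.7 227.9
0 bartop 0.05 366.7 164.4
0 bartop -0.05 272.2 295.0
0.0035 mouth 0 279.5 340.6
0.0035 mouth 0.05 321.2 281.6
0.0035 mouth -0.05 235.7 402.4
0.0035 bartop 0 324.0 223.4
0.0035 bartop 0.05 369.8 160.0
0.0035 bartop -0.05 275.7 290.1
```

View pics/s4c.png

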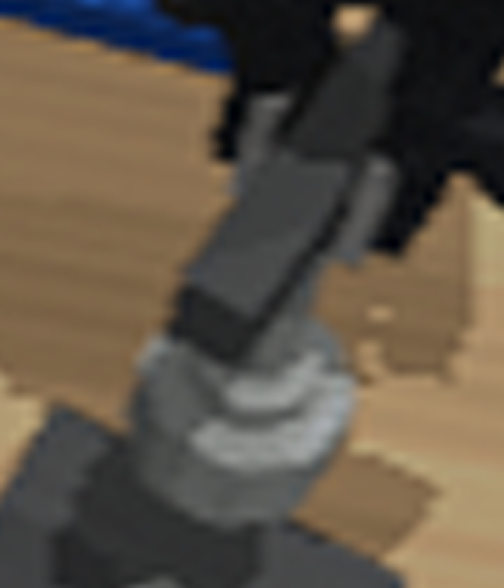

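```bash
python3 - <<'E'
from h import *
g=lambda x,y,z: onz('wrist',220+x/5.2-.4,150+y/5.2-.4,z,np.eye(4))*1000
for z in (.0953,.0753,.0703,.0653):
  print(z,[g(*p,z)[:2].round(1).tolist() for p in ((213,235),(168,300),(170,375),(215,428),(428,240),(470,285),(468,370),(430,425))])
E
python3 -c "
import cv2
a=cv2.imread('pics/w4.png')[185:240,245:320]
cv2.imwrite('pics/w4e.png',cv2.resize(cv2.convertScaleAbs(a,alpha=1.),None,fx=10,fy=10,interpolation=2))"
```

```text
0.0953 [[10.7, -14.6], [0.5, -21.6], [-11.5, -21.6], [-20.3, -15.0], [9.9, 17.1], [2.9, 23.5], [-10.7, 23.6], [-19.8, 18.0]]
0.0753 [[16.8, -13.4], [7.5, -19.7], [-3.5, -19.8], [-11.6, -13.7], [16.1, 15.7], [9.6, 21.6], [-2.8, 21.7], [-11.1, 16.6]]
0.0703 [[18.3, -13.0], [9.3, -19.3], [-1.5, -19.3], [-9.4, -13.4], [17.6, 15.4], [11.3, 21.1], [-0.9, 21.2], [-9.0, 16.2]]
0.0653 [[19.9, -12.7], [11.0, -18.8], [0.4, -18.8], [-7.2, -13.0], [19.2, 15.0], [13.0, 20.6], [1.1, 20.7], [-6.8, 15.8]]
```

View pics/w4e.png

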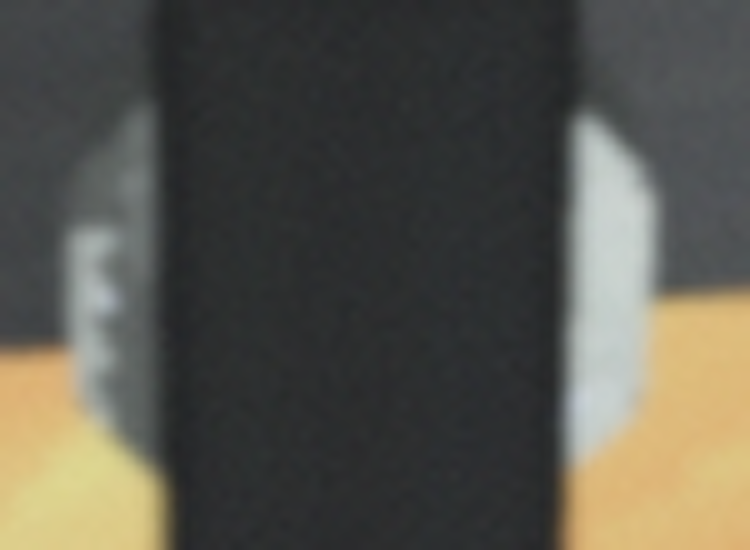

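```bash
cat >> h.py <<'E'
SEAT={'A':(.4636,-.1690),'B':(.4818,-.1005),'C':(.5316,-.1876),'D':(.5500,-.1190)}
OFF=np.array([.0025,.0010])
def over(k,yaw,z,off=None):
    off=OFF if off is None else off
    y=np.radians(yaw);Y=np.array([np.cos(y),np.sin(y)]);X=np.array([-Y[1],Y[0]])
    X=np.cross([*Y,0],[0,0,-1])[:2]
    p=np.array(SEAT[k])-off[0]*X-off[1]*Y
    return delta([p[0],p[1],z],yaw)
E
python3 -c "
from h import *
over('D',58,.195)"
```

```text
t 4.7 pos [0.5433 0.1688 0.1989] yawY 66.42 q6 -1.07 F [ 0.1 -0.1 -4.2] M [ 0.05 -0.05  0.03] op 0.178
lin cm [-12.36 -26.25   0.4 ] rot [-0.12 -0.18  8.42]
```

```bash
python3 -m handwheel '[{"grip":0,"linear":[-4,-8.5,0],"rotation":[0,0,4]},{"grip":0,"linear":[-8,-17,0],"rotation":[0,0,8.4]},{"grip":0,"linear":[-12.4,-26.2,0.3],"rotation":[0,0,8.4]},{"grip":0,"linear":[-12.4,-26.2,0.3],"rotation":[0,0,8.4]},{"grip":0,"linear":[-12.4,-26.2,0.3],"rotation":[0,0,8.4]},{"grip":0,"linear":[-12.4,-26.2,0.3],"rotation":[0,0,8.4]},{"grip":0,"linear":[-12.4,-26.2,0.3],"rotation":[0,0,8.4]},{"grip":0,"linear":[-12.4,-26.2,0.3],"rotation":[0,0,8.4]},{"grip":0,"linear":[-12.4,-26.2,0.3],"rotation":[0,0,8.4]},{"grip":0,"linear":[-12.4,-26.2,0.3],"rotation":[0,0,8.4]}]'; python3 -c "
from h import *
over('D',58,.195);np.save('T5.npy',tool());save('wrist','w5.png',(200,140,350,260),5);save('scene','s5.png',(180,130,300,250),5);save('top','t5.png',(250,150,370,260),5)"
```

```text
time_s: 5.53
eef_pos: [0.5525, -0.1204, 0.1963]
eef_rot: [-0.002, 0.276, 0.961, 0.0]
wrist_force: [-0.5, 0.2, -3.2]
opening: 0.174
t 5.53 pos [ 0.5525 -0.1204  0.1963] yawY 57.95 q6 -1.44 F [-0.5  0.2 -3.2] M [ 0.02 -0.   -0.01] op 0.174
lin cm [ 0.04 -0.11  0.13] rot [ 0.   -0.2  -0.05]
```

View pics/w5.png

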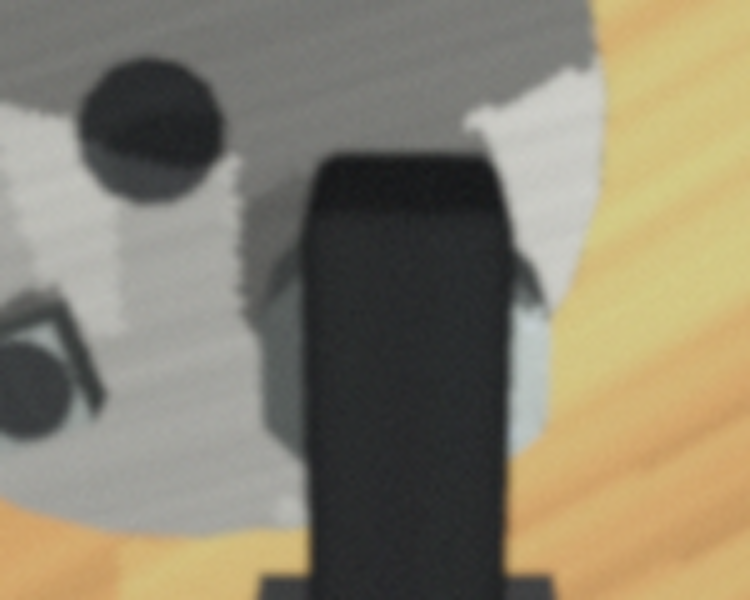

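View pics/s5.png

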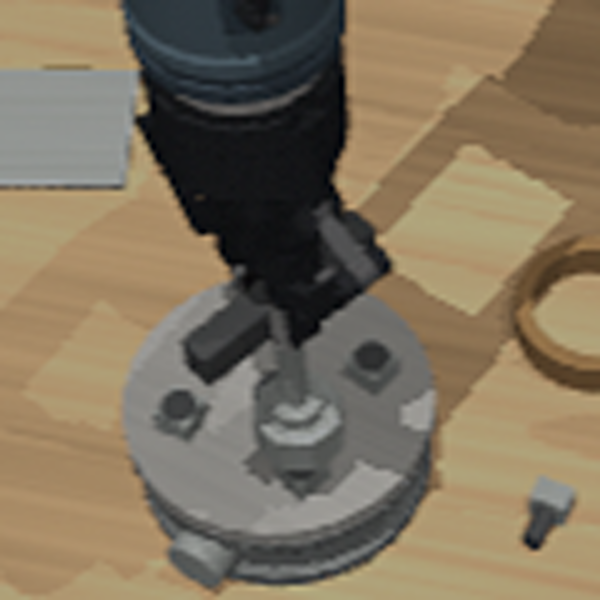

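View pics/t5.png

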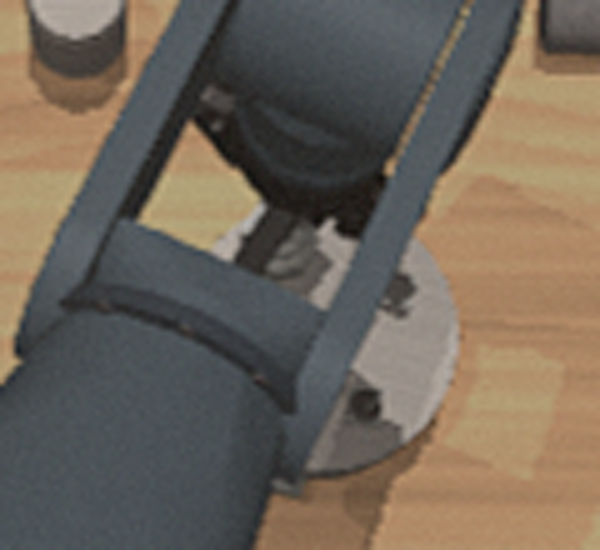

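Run:
```python
from h import *
g=lambda x,y,z: onz('wrist',200+x/5-.4,140+y/5-.4,z,np.eye(4))*1000
print('near mouth cut R',g(516,255,.0953),'L',g(298,262,.0953), 'corner R',g(550,308,.0953),'L',g(262,322,.0953))
for z in (.0753,.0703): print('far rim cut',g(508,458,z),g(305,456,z),'far corner',g(545,430,z),g(265,410,z))
print('bar end',g(408,210,-.0297), 'edges',g(308,400,-.0297),g(505,400,-.0297))
```

```text
near mouth cut R [14.14098691 17.67971662 95.3       ] L [ 13.05246151 -15.6379339   95.3       ] corner R [ 5.62001193 23.12597099 95.3       ] L [  3.3770411 -21.4361441  95.3      ]
far rim cut [-10.90621869  15.75346238  75.3       ] [-10.55565014 -13.92535467  75.3       ] far corner [-6.49464313 21.05096862 75.3       ] [ -3.3222562  -19.56477993  75.3       ]
far rim cut [-8.74026597 15.40391216 70.3       ] [ -8.39773306 -13.59461435  70.3       ] far corner [-4.42981146 20.57999027 70.3       ] [ -1.3301412  -19.10477409  70.3       ]
bar end [ 53.96322529   0.82591104 -29.7       ] edges [ 39.32250477  -6.65084552 -29.7       ] [ 39.30787312   8.0819443  -29.7       ]
```

```bash
sed -i 's/^OFF=.*/OFF=np.array([.0030,.0010])/' h.py; python3 -c "
from h import *
over('D',58,.174)"
```

```text
t 5.68 pos [ 0.5532 -0.1192  0.1974] yawY 58.12 q6 -1.44 F [ 0.1  0.8 -3.2] M [-0.03  0.03  0.01] op 0.178
lin cm [-0.02 -0.25  2.34] rot [ 0.   -0.09  0.12]
```

```bash
python3 -m handwheel '[{"grip":0,"linear":[0,-0.2,1],"rotation":[0,0,0]},{"grip":0,"linear":[0,-0.2,1.8],"rotation":[0,0,0]},{"grip":0,"linear":[0,-0.2,2.2],"rotation":[0,0,0]},{"grip":0,"linear":[0,-0.2,2.2],"rotation":[0,0,0]},{"grip":0,"linear":[0,-0.2,2.2],"rotation":[0,0,0]}]'; python3 -c "
from h import *
over('D',58,.174)
over('D',58,.174);save('scene','s6.png',(200,160,280,240),7)
over('D',58,.174)"
```

```text
time_s: 6.1
eef_pos: [0.5521, -0.122, 0.1754]
eef_rot: [-0.001, 0.275, 0.961, 0.0]
wrist_force: [0.8, 0.2, -3.3]
opening: 0.177
t 6.1 pos [ 0.5521 -0.122   0.1754] yawY 58.04 q6 -1.44 F [ 0.8  0.2 -3.3] M [ 0.01 -0.    0.03] op 0.177
lin cm [0.04 0.05 0.14] rot [-0.01 -0.08  0.04]
t 6.1 pos [ 0.5521 -0.122   0.1754] yawY 58.04 q6 -1.44 F [ 0.8  0.2 -3.3] M [ 0.01 -0.    0.03] op 0.177
lin cm [0.04 0.05 0.14] rot [-0.01 -0.08  0.04]
t 6.15 pos [ 0.5525 -0.1223  0.1759] yawY 58.04 q6 -1.44 F [-0.2 -0.9 -2.7] M [ 0.07  0.05 -0.  ] op 0.174
lin cm [0.09 0.05 0.19] rot [-0.   -0.02  0.04]
```

View pics/s6.png

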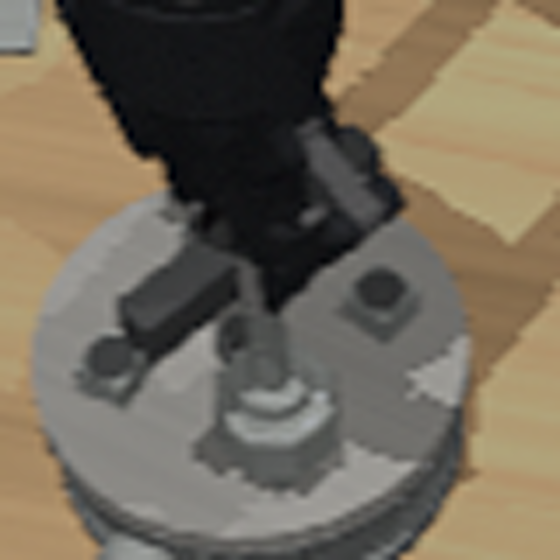

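Run:
```python
from h import *
s=SEAT['D']
for z in (.080,.105):
  pts=[proj('scene',(s[0]+.0215*np.cos(t),s[1]+.0215*np.sin(t),z)) for t in np.linspace(0,6.28,73)]
  p=(np.array(pts)-[200,160])*7+3; c=(np.array(proj('scene',(*s,z)))-[200,160])*7+3
  print(z,'c',c.round(0),'L',p[:,0].min().round(),'R',p[:,0].max().round(),'bot',p[:,1].max().round(),'top',p[:,1].min().round())
```

```text
0.08 c [281. 426.] L 220.0 R 343.0 bot 479.0 top 374.0
0.105 c [276. 388.] L 213.0 R 339.0 bot 442.0 top 336.0
```

```bash
python3 -m handwheel '[{"grip":0,"linear":[0.15,0.05,0.2],"rotation":[0,0,0]},{"grip":0,"linear":[0.15,0.05,0.4],"rotation":[0,0,0]},{"grip":0,"linear":[0.15,0.05,0.5],"rotation":[0,0,0]},{"grip":0,"linear":[0.15,0.05,0.6],"rotation":[0,0,0]},{"grip":0,"linear":[0.15,0.05,0.7],"rotation":[0,0,0]},{"grip":0,"linear":[0.15,0.05,0.7],"rotation":[0,0,0]}]'; python3 -m handwheel '[{"grip":0,"linear":[0,0,0.1],"rotation":[0,0,0]},{"grip":0,"linear":[0,0,0.1],"rotation":[0,0,0]}]'
```

```text
time_s: 6.65
eef_pos: [0.5514, -0.1213, 0.1689]
eef_rot: [-0.0, 0.276, 0.961, 0.0]
wrist_force: [0.7, -0.7, -3.4]
opening: 0.176
time_s: 6.82
eef_pos: [0.5514, -0.1213, 0.1679]
eef_rot: [-0.0, 0.275, 0.961, 0.0]
wrist_force: [0.2, 0.3, -3.6]
opening: 0.178
```

Mouth is now about at head height with no contact. I'll keep going in millimetres.

```bash
python3 -m handwheel '[{"grip":0,"linear":[0,0,0.1],"rotation":[0,0,0]},{"grip":0,"linear":[0,0,0.1],"rotation":[0,0,0]}]';python3 -m handwheel '[{"grip":0,"linear":[0,0,0.1],"rotation":[0,0,0]},{"grip":0,"linear":[0,0,0.1],"rotation":[0,0,0]}]';python3 -m handwheel '[{"grip":0,"linear":[0,0,0.1],"rotation":[0,0,0]},{"grip":0,"linear":[0,0,0.1],"rotation":[0,0,0]}]'
```

```text
time_s: 6.98
eef_pos: [0.5514, -0.1213, 0.1669]
eef_rot: [-0.0, 0.275, 0.961, 0.0]
wrist_force: [0.3, 0.3, -3.9]
opening: 0.176
time_s: 7.15
eef_pos: [0.5514, -0.1212, 0.1659]
eef_rot: [-0.0, 0.275, 0.961, 0.0]
wrist_force: [-0.1, -0.6, -3.2]
opening: 0.176
time_s: 7.32
eef_pos: [0.5514, -0.1212, 0.1649]
eef_rot: [-0.0, 0.275, 0.961, 0.0]
wrist_force: [0.7, 0.8, -3.7]
opening: 0.176
```

```bash
python3 -m handwheel '[{"grip":0,"linear":[0,0,0.1],"rotation":[0,0,0]},{"grip":0,"linear":[0,0,0.2],"rotation":[0,0,0]}]';python3 -m handwheel '[{"grip":0,"linear":[0,0,0.1],"rotation":[0,0,0]},{"grip":0,"linear":[0,0,0.2],"rotation":[0,0,0]}]'
```

```text
time_s: 7.48
eef_pos: [0.5515, -0.1213, 0.1631]
eef_rot: [0.0, 0.275, 0.961, -0.0]
wrist_force: [0.5, 0.3, -3.2]
opening: 0.176
time_s: 7.65
eef_pos: [0.5515, -0.1213, 0.1609]
eef_rot: [-0.0, 0.275, 0.961, 0.0]
wrist_force: [-0.1, -0.4, -3.5]
opening: 0.178
```

```bash
python3 -m handwheel '[{"grip":0,"linear":[0,0,0.1],"rotation":[0,0,0]},{"grip":0,"linear":[0,0,0.2],"rotation":[0,0,0]},{"grip":0,"linear":[0,0,0.3],"rotation":[0,0,0]},{"grip":0,"linear":[0,0,0.3],"rotation":[0,0,0]}]';python3 -m handwheel '[{"grip":0,"linear":[0.01,-0.01,0],"rotation":[0,0,4]},{"grip":0,"linear":[0.02,-0.02,0],"rotation":[0,0,8]},{"grip":0,"linear":[0.03,-0.03,0],"rotation":[0,0,12]},{"grip":0,"linear":[0.04,-0.04,0],"rotation":[0,0,15]},{"grip":0,"linear":[0.04,-0.04,0],"rotation":[0,0,18]},{"grip":0,"linear":[0.04,-0.04,0],"rotation":[0,0,18]}]'; python3 -c "
from h import *
delta([0,0,0])"
```

```text
time_s: 7.98
eef_pos: [0.5514, -0.1212, 0.1578]
eef_rot: [-0.0, 0.275, 0.961, 0.0]
wrist_force: [0.5, -0.5, -3.5]
opening: 0.176
time_s: 8.48
eef_pos: [0.5517, -0.1217, 0.1584]
eef_rot: [0.001, 0.423, 0.906, 0.0]
wrist_force: [2.1, -0.2, -4.8]
opening: 0.173
t 8.48 pos [ 0.5517 -0.1217  0.1584] yawY 39.92 q6 -1.12 F [ 2.1 -0.2 -4.8] M [-0.17 -0.6   0.09] op 0.173
lin cm [ 44.76 -34.52  15.73] rot [ 0.06  0.1  -0.  ]
```

```bash
python3 -m handwheel '[{"grip":0,"linear":[0.01,-0.01,0],"rotation":[0,0,4]},{"grip":0,"linear":[0.03,-0.02,0],"rotation":[0,0,8]},{"grip":0,"linear":[0.04,-0.03,0],"rotation":[0,0,12]},{"grip":0,"linear":[0.06,-0.04,0],"rotation":[0,0,16]},{"grip":0,"linear":[0.06,-0.05,0],"rotation":[0,0,20]},{"grip":0,"linear":[0.07,-0.06,0],"rotation":[0,0,23]},{"grip":0,"linear":[0.07,-0.06,0],"rotation":[0,0,23]}]'; python3 -c "
from h import *
delta([0,0,0])"
```

```text
time_s: 9.07
eef_pos: [0.5507, -0.1219, 0.1585]
eef_rot: [0.001, 0.595, 0.804, -0.0]
wrist_force: [2.7, -1.9, -5.2]
opening: 0.173
t 9.07 pos [ 0.5507 -0.1219  0.1585] yawY 17.01 q6 -0.72 F [ 2.7 -1.9 -5.2] M [-0.67 -0.65  0.05] op 0.173
lin cm [ 27.79 -49.11  15.74] rot [ 0.07  0.1  -0.  ]
```

```bash
sed -i 's/^OFF=.*/OFF=np.array([.0024,.0011])/' h.py; python3 -m handwheel '[{"grip":0,"linear":[-0.01,0.02,0],"rotation":[0,0,-5]},{"grip":0,"linear":[-0.01,0.04,0],"rotation":[0,0,-10]},{"grip":0,"linear":[-0.01,0.04,-0.5],"rotation":[0,0,-10]},{"grip":0,"linear":[-0.01,0.04,-1.5],"rotation":[0,0,-10]},{"grip":0,"linear":[-0.01,0.04,-2.8],"rotation":[0,0,-10]},{"grip":0,"linear":[-0.01,0.04,-3.2],"rotation":[0,0,-10]},{"grip":0,"linear":[-0.01,0.04,-3.2],"rotation":[0,0,-10]},{"grip":0,"linear":[-0.01,0.04,-3.2],"rotation":[0,0,-10]}]'; python3 -c "
from h import *
over('A',39.5,.188)"
```

```text
time_s: 9.73
eef_pos: [0.5505, -0.1211, 0.1905]
eef_rot: [0.0, 0.523, 0.853, 0.0]
wrist_force: [-0.2, 0.1, -4.2]
opening: 0.178
t 9.73 pos [ 0.5505 -0.1211  0.1905] yawY 27.0 q6 -0.9 F [-0.2  0.1 -4.2] M [-0.04 -0.02  0.  ] op 0.178
lin cm [-0.59 -9.97  0.25] rot [  0.02   0.02 -12.5 ]
```

```bash
python3 -m handwheel '[{"grip":0,"linear":[-0.2,-3.3,0],"rotation":[0,0,-5]},{"grip":0,"linear":[-0.4,-6.6,0],"rotation":[0,0,-10]},{"grip":0,"linear":[-0.6,-10,0],"rotation":[0,0,-12.5]},{"grip":0,"linear":[-0.6,-10,0.7],"rotation":[0,0,-12.5]},{"grip":0,"linear":[-0.6,-10,1.4],"rotation":[0,0,-12.5]},{"grip":0,"linear":[-0.6,-10,1.4],"rotation":[0,0,-12.5]},{"grip":0,"linear":[-0.6,-10,1.4],"rotation":[0,0,-12.5]},{"grip":0,"linear":[-0.6,-10,1.4],"rotation":[0,0,-12.5]}]'; python3 -c "
from h import *
over('A',39.5,.158)"
```

```text
time_s: 10.4
eef_pos: [0.4647, -0.1715, 0.1759]
eef_rot: [-0.0, 0.426, 0.905, 0.0]
wrist_force: [-0.6, -0.0, -3.3]
opening: 0.177
t 10.4 pos [ 0.4647 -0.1715  0.1759] yawY 39.57 q6 -1.28 F [-0.6 -0.  -3.3] M [ 0.02 -0.02  0.03] op 0.177
lin cm [ 0.02 -0.04  1.79] rot [ 0.01 -0.03  0.07]
```

```bash
python3 -m handwheel '[{"grip":0,"linear":[0,0,0.3],"rotation":[0,0,0]},{"grip":0,"linear":[0,0,0.6],"rotation":[0,0,0]},{"grip":0,"linear":[0,0,0.7],"rotation":[0,0,0]},{"grip":0,"linear":[0,0,0.8],"rotation":[0,0,0]}]';python3 -m handwheel '[{"grip":0,"linear":[0,0,0.1],"rotation":[0,0,0]},{"grip":0,"linear":[0,0,0.2],"rotation":[0,0,0]}]'
```

```text
time_s: 10.73
eef_pos: [0.4643, -0.1718, 0.1679]
eef_rot: [0.0, 0.426, 0.905, 0.0]
wrist_force: [-0.5, 0.2, -3.2]
opening: 0.177
time_s: 10.9
eef_pos: [0.4643, -0.172, 0.1661]
eef_rot: [0.0, 0.426, 0.905, 0.0]
wrist_force: [1.1, 0.4, -3.9]
opening: 0.177
```

```bash
python3 -m handwheel '[{"grip":0,"linear":[0,0,0.1],"rotation":[0,0,0]},{"grip":0,"linear":[0,0,0.2],"rotation":[0,0,0]}]'
```

```text
time_s: 11.07
eef_pos: [0.4642, -0.1721, 0.1641]
eef_rot: [0.0, 0.426, 0.905, -0.0]
wrist_force: [2.5, -0.7, -3.3]
opening: 0.176
```

```bash
python3 -m handwheel '[{"grip":0,"linear":[-0.03,0.04,0.1],"rotation":[0,0,0]},{"grip":0,"linear":[-0.03,0.04,0.2],"rotation":[0,0,0]},{"grip":0,"linear":[-0.03,0.04,0.2],"rotation":[0,0,0]}]'
```

```text
time_s: 11.32
eef_pos: [0.4644, -0.1719, 0.1618]
eef_rot: [-0.0, 0.426, 0.905, 0.0]
wrist_force: [0.9, -0.8, -3.9]
opening: 0.176
```

```bash
python3 -m handwheel '[{"grip":0,"linear":[0,0,0.2],"rotation":[0,0,0]},{"grip":0,"linear":[0,0,0.4],"rotation":[0,0,0]},{"grip":0,"linear":[0.01,-0.02,0.4],"rotation":[0,0,5]},{"grip":0,"linear":[0.02,-0.04,0.4],"rotation":[0,0,10]},{"grip":0,"linear":[0.03,-0.06,0.4],"rotation":[0,0,14]},{"grip":0,"linear":[0.05,-0.07,0.4],"rotation":[0,0,18]},{"grip":0,"linear":[0.05,-0.07,0.4],"rotation":[0,0,18]}]'; python3 -c "
from h import *
delta([0,0,0])"
```

```text
time_s: 11.9
eef_pos: [0.4642, -0.1722, 0.1579]
eef_rot: [0.001, 0.564, 0.826, 0.0]
wrist_force: [3.4, -1.1, -5.4]
opening: 0.17
t 11.9 pos [ 0.4642 -0.1722  0.1579] yawY 21.38 q6 -0.97 F [ 3.4 -1.1 -5.4] M [-0.21 -0.67  0.  ] op 0.17
lin cm [ 32.97 -36.96  15.73] rot [ 0.06  0.05 -0.  ]
```

```bash
python3 -m handwheel '[{"grip":0,"linear":[0.01,-0.02,0],"rotation":[0,0,4]},{"grip":0,"linear":[0.02,-0.03,0],"rotation":[0,0,8]},{"grip":0,"linear":[0.03,-0.05,0],"rotation":[0,0,12]},{"grip":0,"linear":[0.04,-0.06,0],"rotation":[0,0,16]},{"grip":0,"linear":[0.05,-0.08,0],"rotation":[0,0,20]},{"grip":0,"linear":[0.06,-0.09,0],"rotation":[0,0,23]},{"grip":0,"linear":[0.06,-0.09,0],"rotation":[0,0,23]}]'; python3 -c "
from h import *
delta([0,0,0])"
```

```text
time_s: 12.48
eef_pos: [0.463, -0.1722, 0.158]
eef_rot: [0.001, 0.716, 0.698, -0.0]
wrist_force: [2.6, -1.5, -5.6]
opening: 0.174
t 12.48 pos [ 0.463  -0.1722  0.158 ] yawY -1.46 q6 -0.57 F [ 2.6 -1.5 -5.6] M [-0.46 -0.65  0.04] op 0.174
lin cm [ 16.04 -46.74  15.75] rot [ 0.05  0.05 -0.  ]
```

```bash
python3 -m handwheel '[{"grip":0,"linear":[-0.01,0.02,0],"rotation":[0,0,-5]},{"grip":0,"linear":[-0.01,0.04,0],"rotation":[0,0,-10]},{"grip":0,"linear":[-0.01,0.04,-0.5],"rotation":[0,0,-10]},{"grip":0,"linear":[-0.01,0.04,-1.5],"rotation":[0,0,-10]},{"grip":0,"linear":[-0.01,0.04,-2.8],"rotation":[0,0,-10]},{"grip":0,"linear":[-0.01,0.04,-3.2],"rotation":[0,0,-10]},{"grip":0,"linear":[-0.01,0.04,-3.2],"rotation":[0,0,-10]},{"grip":0,"linear":[-0.01,0.04,-3.2],"rotation":[0,0,-10]}]'; python3 -c "
from h import *
np.save('T7.npy',tool());save('wrist','w7.png')
over('B',20.3,.188)"
```

```text
time_s: 13.15
eef_pos: [0.4631, -0.1719, 0.1904]
eef_rot: [0.0, 0.653, 0.758, 0.0]
wrist_force: [0.5, -0.7, -3.8]
opening: 0.174
t 13.2 pos [ 0.4627 -0.1717  0.1899] yawY 8.5 q6 -0.74 F [-0.3 -0.5 -4. ] M [-0.05  0.06 -0.05] op 0.173
lin cm [6.5  2.88 0.19] rot [ -0.02  -0.03 -11.8 ]
```

View pics/w7.png

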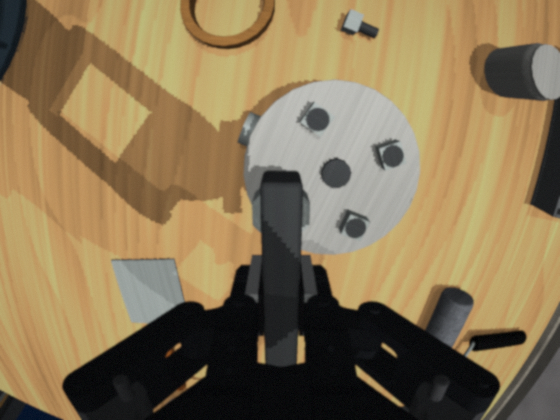

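Run:
```python
import cv2,numpy as np
a=cv2.imread('pics/w7.png')
c=[(388,153),(315,117),(355,224)]
r=[cv2.resize(a[y-16:y+16,x-12-4:x+16],(288,288),interpolation=2) for x,y in c]
cv2.imwrite('pics/w7d.png',cv2.convertScaleAbs(np.hstack(r[:2]),alpha=1.2))
```

```text
(no output)
```

View pics/w7d.png

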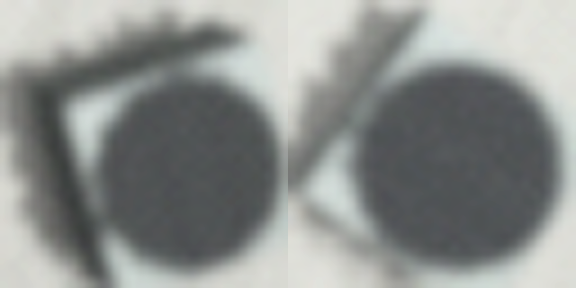

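Run:
```python
from h import *
T=np.load('T7.npy')
def ang(c,ox,p,q):
    f=lambda p:onz('wrist',c[0]-16+(p[0]-ox)/9-.45,c[1]-16+p[1]/9-.45,.074,T)
    d=f(q)-f(p);return np.degrees(np.arctan2(d[1],d[0]))%90
print('D',ang((388,153),0,(65,98),(240,42)),ang((388,153),0,(65,105),(110,280)))
print('B',ang((315,117),288,(305,183),(425,20)),ang((315,117),288,(305,195),(400,265)))
f=lambda x,y:onz('wrist',x,y,.074,T)
print(f(388-16+190/9-.45,153-16+172/9-.45),f(315-16+170/9-.45,117-16+165/9-.45))
```

```text
D 27.779267881545234 27.45152114923873
B 63.109893759798574 62.538160813105506
[ 0.55060382 -0.11874364  0.074     ] [ 0.48229798 -0.10020242  0.074     ]
```

```bash
python3 -c "
from h import *
over('B',22,.188)"
```

```text
t 13.2 pos [ 0.4627 -0.1717  0.1899] yawY 8.5 q6 -0.74 F [-0.3 -0.5 -4. ] M [-0.05  0.06 -0.05] op 0.173
lin cm [6.5  2.89 0.19] rot [ -0.02  -0.03 -13.5 ]
```

```bash
python3 -m handwheel '[{"grip":0,"linear":[3,1.3,0],"rotation":[0,0,-6]},{"grip":0,"linear":[6.5,2.9,0],"rotation":[0,0,-13.5]},{"grip":0,"linear":[6.5,2.9,0],"rotation":[0,0,-13.5]},{"grip":0,"linear":[6.5,2.9,0.7],"rotation":[0,0,-13.5]},{"grip":0,"linear":[6.5,2.9,1.4],"rotation":[0,0,-13.5]},{"grip":0,"linear":[6.5,2.9,1.4],"rotation":[0,0,-13.5]},{"grip":0,"linear":[6.5,2.9,1.4],"rotation":[0,0,-13.5]},{"grip":0,"linear":[6.5,2.9,1.4],"rotation":[0,0,-13.5]}]'; python3 -c "
from h import *
over('B',22,.168)"
```

```text
time_s: 13.87
eef_pos: [0.4818, -0.1042, 0.1757]
eef_rot: [-0.0, 0.56, 0.829, -0.0]
wrist_force: [-0.1, 0.0, -3.4]
opening: 0.179
t 13.87 pos [ 0.4818 -0.1042  0.1757] yawY 21.91 q6 -0.84 F [-0.1  0.  -3.4] M [-0.02  0.    0.02] op 0.179
lin cm [0.1  0.03 0.77] rot [-0.03 -0.03 -0.09]
```

```bash
python3 -m handwheel '[{"grip":0,"linear":[0.1,0.03,0.3],"rotation":[0,0,0]},{"grip":0,"linear":[0.1,0.03,0.6],"rotation":[0,0,0]},{"grip":0,"linear":[0.1,0.03,0.7],"rotation":[0,0,0]},{"grip":0,"linear":[0.1,0.03,0.8],"rotation":[0,0,0]},{"grip":0,"linear":[0.1,0.03,0.9],"rotation":[0,0,0]}]';python3 -m handwheel '[{"grip":0,"linear":[0,0,0.1],"rotation":[0,0,0]},{"grip":0,"linear":[0,0,0.2],"rotation":[0,0,0]}]'
```

```text
time_s: 14.28
eef_pos: [0.4823, -0.1025, 0.1672]
eef_rot: [0.0, 0.559, 0.829, 0.0]
wrist_force: [0.4, -1.0, -3.2]
opening: 0.18
time_s: 14.45
eef_pos: [0.4823, -0.1024, 0.1652]
eef_rot: [0.0, 0.559, 0.829, 0.0]
wrist_force: [1.4, 0.4, -3.9]
opening: 0.175
```

```bash
python3 -m handwheel '[{"grip":0,"linear":[0,0,0.1],"rotation":[0,0,0]},{"grip":0,"linear":[0,0,0.2],"rotation":[0,0,0]}]'
```

```text
time_s: 14.62
eef_pos: [0.4823, -0.1024, 0.1632]
eef_rot: [0.0, 0.559, 0.829, 0.0]
wrist_force: [1.9, -0.9, -3.2]
opening: 0.176
```

```bash
python3 -m handwheel '[{"grip":0,"linear":[-0.03,0,0.2],"rotation":[0,0,0]},{"grip":0,"linear":[-0.03,0,0.4],"rotation":[0,0,0]},{"grip":0,"linear":[-0.03,0,0.5],"rotation":[0,0,0]},{"grip":0,"linear":[-0.02,-0.02,0.5],"rotation":[0,0,5]},{"grip":0,"linear":[-0.01,-0.04,0.5],"rotation":[0,0,10]},{"grip":0,"linear":[0,-0.06,0.5],"rotation":[0,0,14]},{"grip":0,"linear":[0.02,-0.07,0.5],"rotation":[0,0,18]},{"grip":0,"linear":[0.02,-0.07,0.5],"rotation":[0,0,18]}]'; python3 -c "
from h import *
delta([0,0,0])"
```

```text
time_s: 15.28
eef_pos: [0.4817, -0.1032, 0.1581]
eef_rot: [0.001, 0.683, 0.731, -0.0]
wrist_force: [1.6, -4.1, -4.4]
opening: 0.175
t 15.28 pos [ 0.4817 -0.1032  0.1581] yawY 3.89 q6 -0.52 F [ 1.6 -4.1 -4.4] M [-1.04 -0.58  0.06] op 0.175
lin cm [ 13.6  -47.37  15.75] rot [ 0.05  0.11 -0.  ]
```

```bash
python3 -m handwheel '[{"grip":0,"linear":[0.01,-0.02,0],"rotation":[0,0,4]},{"grip":0,"linear":[0.02,-0.03,0],"rotation":[0,0,8]},{"grip":0,"linear":[0.03,-0.05,0],"rotation":[0,0,12]},{"grip":0,"linear":[0.04,-0.06,0],"rotation":[0,0,16]},{"grip":0,"linear":[0.05,-0.08,0],"rotation":[0,0,20]},{"grip":0,"linear":[0.06,-0.09,0],"rotation":[0,0,22]},{"grip":0,"linear":[0.06,-0.09,0],"rotation":[0,0,22]}]'; python3 -c "
from h import *
delta([0,0,0])"
```

```text
time_s: 15.87
eef_pos: [0.4806, -0.1029, 0.1581]
eef_rot: [0.001, 0.809, 0.588, -0.0]
wrist_force: [1.7, -4.2, -4.9]
opening: 0.173
t 15.87 pos [ 0.4806 -0.1029  0.1581] yawY -17.95 q6 -0.14 F [ 1.7 -4.2 -4.9] M [-1.33 -0.54  0.06] op 0.173
lin cm [ -4.99 -48.91  15.76] rot [ 0.07  0.11 -0.  ]
```

```bash
python3 -m handwheel '[{"grip":0,"linear":[-0.01,0.02,0],"rotation":[0,0,-5]},{"grip":0,"linear":[-0.01,0.04,0],"rotation":[0,0,-10]},{"grip":0,"linear":[-0.01,0.04,-0.5],"rotation":[0,0,-10]},{"grip":0,"linear":[-0.01,0.04,-1.5],"rotation":[0,0,-10]},{"grip":0,"linear":[-0.01,0.04,-2.8],"rotation":[0,0,-10]},{"grip":0,"linear":[-0.01,0.04,-3.2],"rotation":[0,0,-10]},{"grip":0,"linear":[-0.01,0.04,-3.2],"rotation":[0,0,-10]},{"grip":0,"linear":[-0.01,0.04,-3.2],"rotation":[0,0,-10]}]'; python3 -c "
from h import *
np.save('T8.npy',tool());save('wrist','w8.png')
over('C',-11,.175)"
```

```text
time_s: 16.53
eef_pos: [0.4805, -0.1017, 0.1901]
eef_rot: [-0.0, 0.755, 0.656, 0.0]
wrist_force: [0.5, -0.3, -3.6]
opening: 0.178
t 16.58 pos [ 0.4802 -0.1016  0.1896] yawY -8.0 q6 -0.31 F [-0.3 -0.1 -3.4] M [-0.02 -0.06 -0.05] op 0.173
lin cm [-8.04  6.17  1.45] rot [-0.07 -0.03  3.  ]
```

View pics/w8.png

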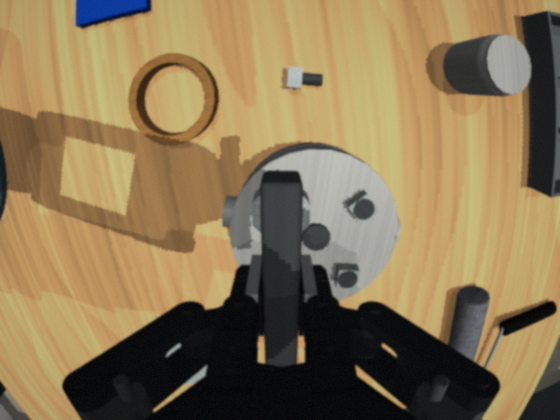

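```bash
python3 -m handwheel '[{"grip":0,"linear":[-3,2.3,0],"rotation":[0,0,1]},{"grip":0,"linear":[-6,4.6,0],"rotation":[0,0,2]},{"grip":0,"linear":[-8,6.2,0],"rotation":[0,0,3]},{"grip":0,"linear":[-8,6.2,0],"rotation":[0,0,3]},{"grip":0,"linear":[-8,6.2,0.7],"rotation":[0,0,3]},{"grip":0,"linear":[-8,6.2,1.4],"rotation":[0,0,3]},{"grip":0,"linear":[-8,6.2,1.4],"rotation":[0,0,3]},{"grip":0,"linear":[-8,6.2,1.4],"rotation":[0,0,3]},{"grip":0,"linear":[-8,6.2,1.4],"rotation":[0,0,3]}]'; python3 -c "
from h import *
over('C',-11,.168)"
```

```text
time_s: 17.33
eef_pos: [0.5306, -0.189, 0.1758]
eef_rot: [-0.0, 0.771, 0.637, -0.0]
wrist_force: [-0.9, -0.4, -4.1]
opening: 0.176
t 17.33 pos [ 0.5306 -0.189   0.1758] yawY -10.93 q6 -0.36 F [-0.9 -0.4 -4.1] M [-0.01 -0.   -0.01] op 0.176
lin cm [-0.09 -0.04  0.78] rot [-0.04 -0.02  0.07]
```

```bash
python3 -m handwheel '[{"grip":0,"linear":[-0.06,-0.03,0.3],"rotation":[0,0,0]},{"grip":0,"linear":[-0.06,-0.03,0.6],"rotation":[0,0,0]},{"grip":0,"linear":[-0.06,-0.03,0.7],"rotation":[0,0,0]},{"grip":0,"linear":[-0.06,-0.03,0.8],"rotation":[0,0,0]},{"grip":0,"linear":[-0.06,-0.03,0.9],"rotation":[0,0,0]}]';python3 -m handwheel '[{"grip":0,"linear":[0,0,0.1],"rotation":[0,0,0]},{"grip":0,"linear":[0,0,0.2],"rotation":[0,0,0]}]'
```

```text
time_s: 17.75
eef_pos: [0.5306, -0.1904, 0.167]
eef_rot: [0.0, 0.771, 0.636, -0.0]
wrist_force: [0.2, -0.7, -3.5]
opening: 0.172
time_s: 17.92
eef_pos: [0.5306, -0.1905, 0.165]
eef_rot: [0.0, 0.772, 0.636, 0.0]
wrist_force: [-0.1, -0.3, -4.1]
opening: 0.172
```

```bash
python3 -m handwheel '[{"grip":0,"linear":[0,0,0.1],"rotation":[0,0,0]},{"grip":0,"linear":[0,0,0.2],"rotation":[0,0,0]}]'; python3 -c "
from h import *
over('C',-11,.168)"
```

```text
time_s: 18.08
eef_pos: [0.5306, -0.1904, 0.163]
eef_rot: [0.0, 0.772, 0.636, 0.0]
wrist_force: [0.1, 0.4, -3.5]
opening: 0.176
t 18.08 pos [ 0.5306 -0.1904  0.163 ] yawY -10.98 q6 -0.36 F [ 0.1  0.4 -3.5] M [-0.03 -0.04 -0.03] op 0.176
lin cm [ 0.06 -0.07 -0.5 ] rot [0.   0.   0.02]
```

```bash
python3 -m handwheel '[{"grip":0,"linear":[0,0,0.2],"rotation":[0,0,0]},{"grip":0,"linear":[0.02,-0.02,0.4],"rotation":[0,0,0]},{"grip":0,"linear":[0.02,-0.02,0.5],"rotation":[0,0,0]},{"grip":0,"linear":[0.03,-0.04,0.5],"rotation":[0,0,5]},{"grip":0,"linear":[0.04,-0.06,0.5],"rotation":[0,0,10]},{"grip":0,"linear":[0.05,-0.08,0.5],"rotation":[0,0,14]},{"grip":0,"linear":[0.07,-0.09,0.5],"rotation":[0,0,18]},{"grip":0,"linear":[0.07,-0.09,0.5],"rotation":[0,0,18]}]'; python3 -c "
from h import *
delta([0,0,0])"
```

```text
time_s: 18.75
eef_pos: [0.5301, -0.1901, 0.1581]
eef_rot: [0.001, 0.862, 0.507, -0.0]
wrist_force: [0.4, -1.9, -4.2]
opening: 0.176
t 18.75 pos [ 0.5301 -0.1901  0.1581] yawY -29.11 q6 -0.05 F [ 0.4 -1.9 -4.2] M [-0.56 -0.19  0.01] op 0.176
lin cm [ -9.16 -55.58  15.75] rot [ 0.07  0.05 -0.  ]
```

```bash
python3 -m handwheel '[{"grip":0,"linear":[0.01,-0.02,0],"rotation":[0,0,4]},{"grip":0,"linear":[0.02,-0.03,0],"rotation":[0,0,8]},{"grip":0,"linear":[0.03,-0.05,0],"rotation":[0,0,12]},{"grip":0,"linear":[0.04,-0.06,0],"rotation":[0,0,16]},{"grip":0,"linear":[0.05,-0.08,0],"rotation":[0,0,20]},{"grip":0,"linear":[0.06,-0.09,0],"rotation":[0,0,22]},{"grip":0,"linear":[0.06,-0.09,0],"rotation":[0,0,22]}]'; python3 -c "
from h import *
delta([0,0,0])"
```

```text
time_s: 19.33
eef_pos: [0.5294, -0.1893, 0.1581]
eef_rot: [0.001, 0.942, 0.334, -0.0]
wrist_force: [0.1, -3.9, -3.8]
opening: 0.177
t 19.33 pos [ 0.5294 -0.1893  0.1581] yawY -50.93 q6 0.34 F [ 0.1 -3.9 -3.8] M [-0.82 -0.03  0.09] op 0.177
lin cm [-29.16 -48.08  15.78] rot [ 0.06  0.04 -0.  ]
```

```bash
python3 -m handwheel '[{"grip":0,"linear":[-0.01,0.02,0],"rotation":[0,0,-5]},{"grip":0,"linear":[-0.01,0.04,0],"rotation":[0,0,-10]},{"grip":0,"linear":[-0.01,0.04,-0.5],"rotation":[0,0,-10]},{"grip":0,"linear":[-0.01,0.04,-1.5],"rotation":[0,0,-10]},{"grip":0,"linear":[-0.01,0.04,-3.2],"rotation":[0,0,-10]},{"grip":0,"linear":[-3,0.04,-4],"rotation":[0,0,-10]},{"grip":0,"linear":[-6,0.04,-4],"rotation":[0,0,-10]},{"grip":0,"linear":[-8,0.04,-4],"rotation":[0,0,-10]},{"grip":0,"linear":[-8,0.04,-4],"rotation":[0,0,-10]},{"grip":0,"linear":[-8,0.04,-4],"rotation":[0,0,-10]},{"grip":0,"linear":[-8,0.04,-4],"rotation":[0,0,-10]}]'; python3 -c "
from h import *
np.save('T9.npy',tool());save('wrist','w9.png')
for k in SEAT: print(k,np.round(proj('wrist',(*SEAT[k],.074))))"
```

```text
time_s: 20.25
eef_pos: [0.4679, -0.2391, 0.1988]
eef_rot: [0.0, 0.91, 0.414, 0.0]
wrist_force: [-0.3, 0.5, -4.2]
opening: 0.177
A [222. 141.]
B [184.  67.]
C [299. 103.]
D [260.  27.]
```

View pics/w9.png

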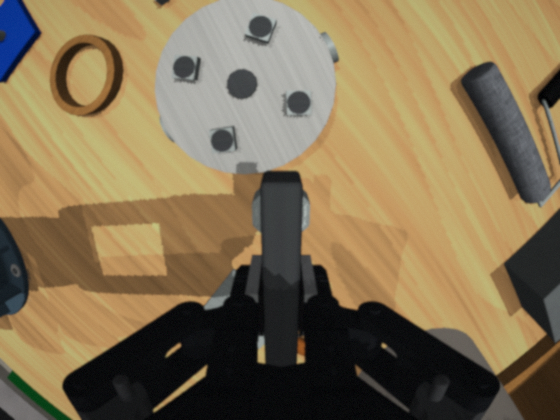

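The four heads show at A(222,141), B(184,67), C(299,103) and D(260,27), and all have turned. Next I'll measure their flats.

Run:
```python
import cv2,numpy as np
a=cv2.imread('pics/w9.png')
c=[(222,141),(184,67),(299,103),(260,27)]
r=[cv2.resize(a[y-18:y+18,x-18:x+18],(288,288),interpolation=2) for x,y in c]
cv2.imwrite('pics/w9d.png',cv2.convertScaleAbs(np.vstack([np.hstack(r[:2]),np.hstack(r[2:])]),alpha=1.2))
```

```text
(no output)
```

View pics/w9d.png

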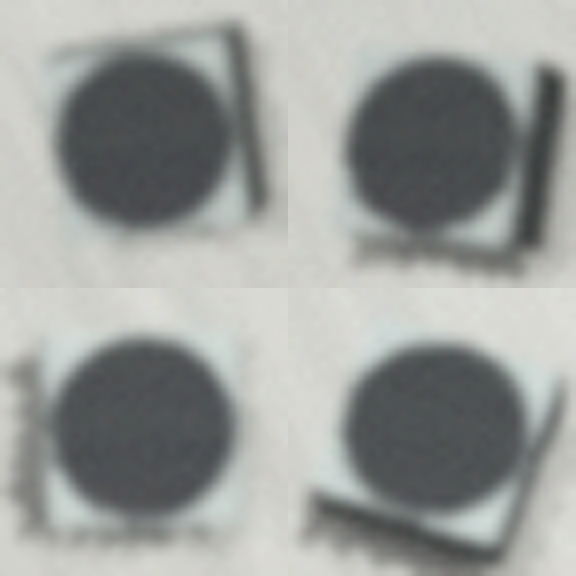

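Run:
```python
from h import *
T=np.load('T9.npy')
C={'A':((222,141),0,0),'B':((184,67),288,0),'C':((299,103),0,288),'D':((260,27),288,288)}
L={'A':[((50,55),(225,33)),((228,45),(250,210))],'B':[((535,70),(520,240)),((340,232),(515,242))],'C':[((43,340),(47,520)),((50,522),(235,525))],'D':[((322,492),(495,545)),((555,385),(500,535))]}
for k,(c,ox,oy) in C.items():
    f=lambda p:onz('wrist',c[0]-18+(p[0]-ox)/8-.44,c[1]-18+(p[1]-oy)/8-.44,.074,T)
    print(k,[round(np.degrees(np.arctan2(*(f(q)-f(p))[1::-1]))%90,1) for p,q in L[k]])
```

```text
A [np.float64(54.4), np.float64(55.0)]
B [np.float64(43.2), np.float64(41.4)]
C [np.float64(50.3), np.float64(48.6)]
D [np.float64(29.6), np.float64(30.1)]
```

```bash
python3 -c "
from h import *
over('D',-14.5,.190)"
```

```text
t 20.3 pos [ 0.468  -0.2388  0.1986] yawY -40.99 q6 0.02 F [ 0.2 -0.3 -3. ] M [-0.04  0.02 -0.02] op 0.177
lin cm [14.16 -1.67  0.87] rot [  0.04  -0.03 -26.49]
```

```bash
python3 -m handwheel '[{"grip":0,"linear":[3.5,-0.4,0.8],"rotation":[0,0,-6.6]},{"grip":0,"linear":[7,-0.8,0.8],"rotation":[0,0,-13.2]},{"grip":0,"linear":[10.5,-1.2,0.8],"rotation":[0,0,-19.8]},{"grip":0,"linear":[14.2,-1.7,0.8],"rotation":[0,0,-26.5]},{"grip":0,"linear":[14.2,-1.7,0.8],"rotation":[0,0,-26.5]},{"grip":0,"linear":[14.2,-1.7,2],"rotation":[0,0,-26.5]},{"grip":0,"linear":[14.2,-1.7,2.3],"rotation":[0,0,-26.5]},{"grip":0,"linear":[14.2,-1.7,2.3],"rotation":[0,0,-26.5]},{"grip":0,"linear":[14.2,-1.7,2.3],"rotation":[0,0,-26.5]}]'; python3 -c "
from h import *
over('D',-14.5,.168)"
```

```text
time_s: 21.05
eef_pos: [0.5468, -0.1215, 0.1742]
eef_rot: [-0.001, 0.791, 0.612, -0.001]
wrist_force: [0.5, -0.7, -2.8]
opening: 0.173
t 21.05 pos [ 0.5468 -0.1215  0.1742] yawY -14.58 q6 -0.18 F [ 0.5 -0.7 -2.8] M [-0.01 -0.    0.01] op 0.173
lin cm [0.08 0.13 0.62] rot [-0.11 -0.01 -0.08]
```

```bash
python3 -m handwheel '[{"grip":0,"linear":[0.03,0.08,0.2],"rotation":[0,0,0]},{"grip":0,"linear":[0.03,0.08,0.4],"rotation":[0,0,0]},{"grip":0,"linear":[0.03,0.08,0.5],"rotation":[0,0,0]},{"grip":0,"linear":[0.03,0.08,0.6],"rotation":[0,0,0]},{"grip":0,"linear":[0.03,0.08,0.7],"rotation":[0,0,0]}]';python3 -m handwheel '[{"grip":0,"linear":[0,0,0.1],"rotation":[0,0,0]},{"grip":0,"linear":[0,0,0.2],"rotation":[0,0,0]}]'; python3 -c "
from h import *
over('D',-14.5,.168)"
```

```text
time_s: 21.47
eef_pos: [0.5485, -0.1211, 0.1681]
eef_rot: [0.0, 0.791, 0.612, 0.0]
wrist_force: [0.1, -0.5, -3.5]
opening: 0.174
time_s: 21.63
eef_pos: [0.5486, -0.1209, 0.1661]
eef_rot: [0.0, 0.791, 0.612, 0.0]
wrist_force: [-0.9, -0.4, -3.2]
opening: 0.176
t 21.63 pos [ 0.5486 -0.1209  0.1661] yawY -14.48 q6 -0.18 F [-0.9 -0.4 -3.2] M [-0.04 -0.   -0.02] op 0.176
lin cm [-0.02 -0.02 -0.19] rot [0.01 0.   0.02]
```

```bash
python3 -m handwheel '[{"grip":0,"linear":[0,0,0.1],"rotation":[0,0,0]},{"grip":0,"linear":[0,0,0.2],"rotation":[0,0,0]}]'; python3 -m handwheel '[{"grip":0,"linear":[0,0,0.1],"rotation":[0,0,0]},{"grip":0,"linear":[0,0,0.2],"rotation":[0,0,0]},{"grip":0,"linear":[0,0,0.3],"rotation":[0,0,0]}]'
```

```text
time_s: 21.8
eef_pos: [0.5487, -0.1208, 0.164]
eef_rot: [0.0, 0.791, 0.612, 0.0]
wrist_force: [0.2, -0.5, -4.2]
opening: 0.174
time_s: 22.05
eef_pos: [0.5486, -0.1209, 0.161]
eef_rot: [0.0, 0.791, 0.612, 0.0]
wrist_force: [1.2, 0.3, -4.3]
opening: 0.18
```

```bash
python3 -m handwheel '[{"grip":0,"linear":[0,0,0.2],"rotation":[0,0,0]},{"grip":0,"linear":[0,0,0.3],"rotation":[0,0,0]},{"grip":0,"linear":[0.01,-0.02,0.3],"rotation":[0,0,5]},{"grip":0,"linear":[0.02,-0.04,0.3],"rotation":[0,0,10]},{"grip":0,"linear":[0.03,-0.06,0.3],"rotation":[0,0,14]},{"grip":0,"linear":[0.05,-0.07,0.3],"rotation":[0,0,18]},{"grip":0,"linear":[0.06,-0.08,0.3],"rotation":[0,0,22]},{"grip":0,"linear":[0.07,-0.09,0.3],"rotation":[0,0,25]},{"grip":0,"linear":[0.07,-0.09,0.3],"rotation":[0,0,25]}]'; python3 -c "
from h import *
delta([0,0,0])"
```

```text
time_s: 22.8
eef_pos: [0.5483, -0.1207, 0.1583]
eef_rot: [0.001, 0.905, 0.426, 0.0]
wrist_force: [1.9, -3.4, -4.1]
opening: 0.175
t 22.8 pos [ 0.5483 -0.1207  0.1583] yawY -39.58 q6 0.26 F [ 1.9 -3.4 -4.1] M [-0.83 -0.36  0.01] op 0.175
lin cm [-25.62 -49.98  15.74] rot [ 0.11  0.03 -0.  ]
```

Now in 2° steps, watching the yaw moment for the stop.

```bash
cat > st.py <<'E'
from h import *
o=status.get_obs();T=tool(o);print('yaw',round(np.degrees(np.arctan2(T[1,1],T[0,1])),2),'F',o['wrist_force'].round(1),'M',o['torque'].round(3),'eff6',o['joint_efforts'][5].round(3),'q6',o['q'][5].round(4),'t',round(o['time_s'],2))
E
python3 -m handwheel '[{"grip":0,"linear":[0,-0.01,0],"rotation":[0,0,1]},{"grip":0,"linear":[0.01,-0.01,0],"rotation":[0,0,2]}]' >/dev/null; python3 st.py;python3 -m handwheel '[{"grip":0,"linear":[0,-0.01,0],"rotation":[0,0,1]},{"grip":0,"linear":[0.01,-0.01,0],"rotation":[0,0,2]}]' >/dev/null; python3 st.py
```

```text
yaw -41.49 F [ 2.1 -3.7 -4.4] M [-1.039 -0.433  0.101] eff6 -0.245 q6 0.2971 t 22.97
yaw -43.55 F [ 2.8 -5.2 -4.2] M [-1.246 -0.495  0.143] eff6 -0.214 q6 0.3333 t 23.13
```

```bash
python3 -m handwheel '[{"grip":0,"linear":[0,-0.01,0],"rotation":[0,0,1]},{"grip":0,"linear":[0.01,-0.01,0],"rotation":[0,0,2]}]' >/dev/null; python3 st.py
```

```text
yaw -45.55 F [ 2.  -4.5 -4.3] M [-1.307 -0.516  0.086] eff6 -0.189 q6 0.3685 t 23.3
```

```bash
python3 -m handwheel '[{"grip":0,"linear":[0,-0.01,0],"rotation":[0,0,1]},{"grip":0,"linear":[0.01,-0.01,0],"rotation":[0,0,2]}]' >/dev/null; python3 st.py
```

```text
yaw -47.55 F [ 1.3 -4.9 -4.8] M [-1.363 -0.395  0.091] eff6 -0.189 q6 0.4037 t 23.47
```

```bash
python3 -m handwheel '[{"grip":0,"linear":[0,-0.01,0],"rotation":[0,0,1]},{"grip":0,"linear":[0.01,-0.01,0],"rotation":[0,0,2]}]' >/dev/null; python3 st.py
```

```text
yaw -49.55 F [ 1.4 -5.6 -4.8] M [-1.394 -0.464  0.088] eff6 -0.189 q6 0.4389 t 23.63
```

```bash
python3 -m handwheel '[{"grip":0,"linear":[0,-0.01,0],"rotation":[0,0,1]},{"grip":0,"linear":[0.01,-0.01,0],"rotation":[0,0,2]}]' >/dev/null; python3 st.py
```

```text
yaw -51.55 F [ 1.7 -6.2 -4.3] M [-1.427 -0.393  0.118] eff6 -0.171 q6 0.474 t 23.8
```

```bash
python3 -m handwheel '[{"grip":0,"linear":[0,-0.01,0],"rotation":[0,0,1]},{"grip":0,"linear":[0.01,-0.01,0],"rotation":[0,0,2]}]' >/dev/null; python3 st.py
```

```text
yaw -53.51 F [ 0.6 -5.4 -5. ] M [-1.452 -0.395  0.502] eff6 0.249 q6 0.5086 t 23.97
```

```bash
python3 -m handwheel '[{"grip":0,"linear":[0,-0.01,0],"rotation":[0,0,1]},{"grip":0,"linear":[0.01,-0.01,0],"rotation":[0,0,2]}]' >/dev/null; python3 st.py
```

```text
yaw -55.46 F [ 1.  -5.8 -4.4] M [-1.406 -0.304  0.958] eff6 0.665 q6 0.5431 t 24.13
```

D hit its stop at yaw about -52.5 (the moment jumped from 0.1 to 0.96 N m). Backing off and going to A.

```bash
python3 -m handwheel '[{"grip":0,"linear":[-0.01,0.02,0],"rotation":[0,0,-5]},{"grip":0,"linear":[-0.01,0.05,0],"rotation":[0,0,-12]},{"grip":0,"linear":[-0.01,0.05,-0.5],"rotation":[0,0,-12]},{"grip":0,"linear":[-0.01,0.05,-1.5],"rotation":[0,0,-12]},{"grip":0,"linear":[-0.01,0.05,-2.8],"rotation":[0,0,-12]},{"grip":0,"linear":[-0.01,0.05,-3.2],"rotation":[0,0,-12]},{"grip":0,"linear":[-0.01,0.05,-3.2],"rotation":[0,0,-12]}]'; python3 -c "
from h import *
np.save('T10.npy',tool());save('wrist','w10.png')
over('A',-33.3,.190)"
```

```text
time_s: 24.72
eef_pos: [0.5488, -0.1188, 0.1916]
eef_rot: [0.0, 0.919, 0.394, 0.001]
wrist_force: [-0.9, -0.7, -3.4]
opening: 0.177
t 24.77 pos [ 0.5483 -0.1188  0.1906] yawY -43.58 q6 0.33 F [ 0.6 -0.1 -4.3] M [0.03 0.01 0.02] op 0.179
lin cm [-9.73 -2.74  0.05] rot [  0.02  -0.05 -10.28]
```

View pics/w10.png

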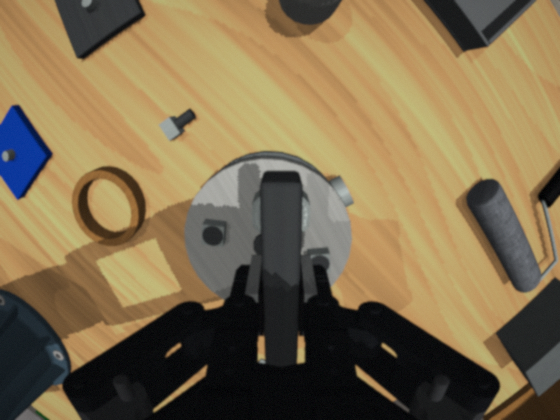

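```bash
python3 -m handwheel '[{"grip":0,"linear":[-3,-0.9,0],"rotation":[0,0,-4]},{"grip":0,"linear":[-6.5,-1.8,0],"rotation":[0,0,-8]},{"grip":0,"linear":[-9.7,-2.7,0],"rotation":[0,0,-10.3]},{"grip":0,"linear":[-9.7,-2.7,0],"rotation":[0,0,-10.3]},{"grip":0,"linear":[-9.7,-2.7,0.8],"rotation":[0,0,-10.3]},{"grip":0,"linear":[-9.7,-2.7,1.6],"rotation":[0,0,-10.3]},{"grip":0,"linear":[-9.7,-2.7,1.6],"rotation":[0,0,-10.3]},{"grip":0,"linear":[-9.7,-2.7,1.6],"rotation":[0,0,-10.3]},{"grip":0,"linear":[-9.7,-2.7,1.6],"rotation":[0,0,-10.3]}]'; python3 -c "
from h import *
over('A',-33.3,.168)"
```

```text
time_s: 25.52
eef_pos: [0.4622, -0.1704, 0.1736]
eef_rot: [-0.0, 0.879, 0.476, -0.0]
wrist_force: [0.4, -0.7, -3.8]
opening: 0.18
t 25.52 pos [ 0.4622 -0.1704  0.1736] yawY -33.13 q6 -0.02 F [ 0.4 -0.7 -3.8] M [ 0.06 -0.04 -0.03] op 0.18
lin cm [-0.04 -0.07  0.56] rot [-0.05 -0.01  0.17]
```

```bash
python3 -m handwheel '[{"grip":0,"linear":[-0.02,-0.03,0.2],"rotation":[0,0,0]},{"grip":0,"linear":[-0.02,-0.03,0.4],"rotation":[0,0,0]},{"grip":0,"linear":[-0.02,-0.03,0.5],"rotation":[0,0,0]},{"grip":0,"linear":[-0.02,-0.03,0.6],"rotation":[0,0,0]},{"grip":0,"linear":[-0.02,-0.03,0.7],"rotation":[0,0,0]}]';python3 -m handwheel '[{"grip":0,"linear":[0,0,0.1],"rotation":[0,0,0]},{"grip":0,"linear":[0,0,0.2],"rotation":[0,0,0]}]'; python3 -c "
from h import *
over('A',-33.3,.168)"
```

```text
time_s: 25.93
eef_pos: [0.4615, -0.1711, 0.167]
eef_rot: [0.0, 0.88, 0.476, 0.0]
wrist_force: [-0.1, -0.0, -3.1]
opening: 0.177
time_s: 26.1
eef_pos: [0.4615, -0.1711, 0.1651]
eef_rot: [0.0, 0.88, 0.476, 0.0]
wrist_force: [-0.2, -0.2, -2.8]
opening: 0.175
t 26.1 pos [ 0.4615 -0.1711  0.1651] yawY -33.18 q6 -0.02 F [-0.2 -0.2 -2.8] M [-0.02  0.02  0.04] op 0.175
lin cm [ 0.06 -0.05 -0.29] rot [ 0.01 -0.    0.12]
```

```bash
python3 -m handwheel '[{"grip":0,"linear":[0,0,0.1],"rotation":[0,0,0]},{"grip":0,"linear":[0,0,0.2],"rotation":[0,0,0]}]'
```

```text
time_s: 26.27
eef_pos: [0.4614, -0.1711, 0.163]
eef_rot: [0.0, 0.88, 0.476, 0.0]
wrist_force: [0.8, 0.5, -3.8]
opening: 0.176
```

```bash
python3 -m handwheel '[{"grip":0,"linear":[0.02,0,0.2],"rotation":[0,0,0]},{"grip":0,"linear":[0.04,0,0.4],"rotation":[0,0,0]},{"grip":0,"linear":[0.04,0,0.5],"rotation":[0,0,0]},{"grip":0,"linear":[0.05,-0.02,0.5],"rotation":[0,0,5]},{"grip":0,"linear":[0.06,-0.04,0.5],"rotation":[0,0,10]},{"grip":0,"linear":[0.07,-0.06,0.5],"rotation":[0,0,14]},{"grip":0,"linear":[0.09,-0.07,0.5],"rotation":[0,0,18]},{"grip":0,"linear":[0.1,-0.08,0.5],"rotation":[0,0,22]},{"grip":0,"linear":[0.11,-0.09,0.5],"rotation":[0,0,26]},{"grip":0,"linear":[0.11,-0.09,0.5],"rotation":[0,0,26]}]'; python3 st.py
```

```text
time_s: 27.1
eef_pos: [0.4613, -0.1702, 0.1581]
eef_rot: [0.001, 0.964, 0.265, -0.0]
wrist_force: [0.9, -2.2, -3.5]
opening: 0.179
yaw -59.31 F [ 0.9 -2.2 -3.5] M [-0.607 -0.027  0.01 ] eff6 0.989 q6 0.4407 t 27.1
```

```bash
python3 -m handwheel '[{"grip":0,"linear":[0,-0.01,0],"rotation":[0,0,1]},{"grip":0,"linear":[0.01,-0.01,0],"rotation":[0,0,2]}]' >/dev/null; python3 st.py
```

```text
yaw -61.16 F [ 0.2 -3.  -5.1] M [-0.776  0.038  0.124] eff6 -0.237 q6 0.4732 t 27.27
```

```bash
python3 -m handwheel '[{"grip":0,"linear":[0,-0.01,0],"rotation":[0,0,1]},{"grip":0,"linear":[0.01,-0.01,0],"rotation":[0,0,2]}]' >/dev/null; python3 st.py
```

```text
yaw -63.23 F [-0.1 -4.8 -6.5] M [-0.943  0.053  0.085] eff6 -0.201 q6 0.5097 t 27.43
```

```bash
python3 -m handwheel '[{"grip":0,"linear":[0,-0.01,0],"rotation":[0,0,1]},{"grip":0,"linear":[0.01,-0.01,0],"rotation":[0,0,2]}]' >/dev/null; python3 st.py
```

```text
yaw -65.26 F [ 0.1 -3.1 -4.5] M [-1.162  0.06   0.134] eff6 -0.193 q6 0.5453 t 27.6
```

```bash
python3 -m handwheel '[{"grip":0,"linear":[0,-0.01,0],"rotation":[0,0,1]},{"grip":0,"linear":[0.01,-0.01,0],"rotation":[0,0,2]}]' >/dev/null; python3 st.py
```

```text
yaw -67.26 F [-0.3 -5.1 -4.8] M [-1.221  0.095  0.31 ] eff6 -0.068 q6 0.5806 t 27.77
```

```bash
python3 -m handwheel '[{"grip":0,"linear":[0,-0.01,0],"rotation":[0,0,1]},{"grip":0,"linear":[0.01,-0.01,0],"rotation":[0,0,2]}]' >/dev/null; python3 st.py
```

```text
yaw -69.23 F [-0.1 -5.6 -4.4] M [-1.315  0.15   0.629] eff6 0.36 q6 0.6154 t 27.93
```

```bash
python3 -m handwheel '[{"grip":0,"linear":[0,-0.01,0],"rotation":[0,0,1]},{"grip":0,"linear":[0.01,-0.01,0],"rotation":[0,0,2]}]' >/dev/null; python3 st.py
```

```text
yaw -71.17 F [ 0.2 -5.6 -4.4] M [-1.351  0.187  1.008] eff6 0.748 q6 0.6499 t 28.1
```

```bash
python3 -m handwheel '[{"grip":0,"linear":[-0.01,0.02,0],"rotation":[0,0,-5]},{"grip":0,"linear":[-0.01,0.05,0],"rotation":[0,0,-12]},{"grip":0,"linear":[-0.01,0.05,-0.5],"rotation":[0,0,-12]},{"grip":0,"linear":[-0.01,0.05,-1.5],"rotation":[0,0,-12]},{"grip":0,"linear":[-0.01,0.05,-2.8],"rotation":[0,0,-12]},{"grip":0,"linear":[-0.01,0.05,-3.2],"rotation":[0,0,-12]},{"grip":0,"linear":[-0.01,0.05,-3.2],"rotation":[0,0,-12]}]' >/dev/null; python3 -c "
from h import *
np.save('T11.npy',tool());save('wrist','w11.png',(200,100,360,220),5)
over('B',-45.7,.190)"
```

```text
t 28.73 pos [ 0.462  -0.1691  0.1909] yawY -59.28 q6 0.44 F [-0.6  1.1 -3.4] M [0.02 0.02 0.02] op 0.173
lin cm [ 4.95 -4.94  0.1 ] rot [  0.05  -0.06 -13.58]
```

View pics/w11.png

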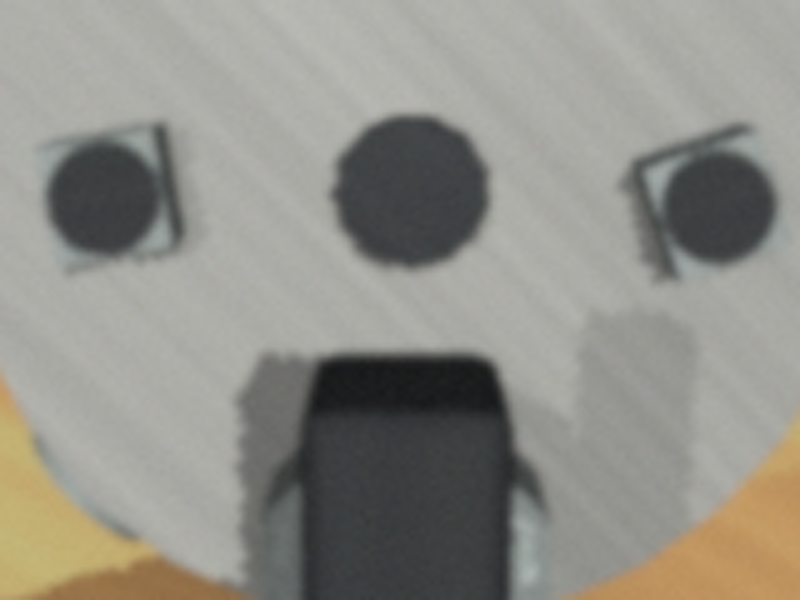

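```bash
python3 -m handwheel '[{"grip":0,"linear":[1.7,-1.7,0],"rotation":[0,0,-5]},{"grip":0,"linear":[3.4,-3.4,0],"rotation":[0,0,-10]},{"grip":0,"linear":[5,-4.9,0],"rotation":[0,0,-13.6]},{"grip":0,"linear":[5,-4.9,0],"rotation":[0,0,-13.6]},{"grip":0,"linear":[5,-4.9,0.8],"rotation":[0,0,-13.6]},{"grip":0,"linear":[5,-4.9,1.6],"rotation":[0,0,-13.6]},{"grip":0,"linear":[5,-4.9,1.6],"rotation":[0,0,-13.6]},{"grip":0,"linear":[5,-4.9,1.6],"rotation":[0,0,-13.6]},{"grip":0,"linear":[5,-4.9,1.6],"rotation":[0,0,-13.6]}]'>/dev/null; python3 -c "
from h import *
over('B',-45.7,.168)"
```

```text
t 29.48 pos [ 0.4791 -0.1022  0.1737] yawY -45.67 q6 0.34 F [-0.2 -0.3 -2.8] M [-0.06 -0.01 -0.01] op 0.173
lin cm [ 0.07 -0.05  0.57] rot [-0.04  0.02  0.03]
```

```bash
python3 -m handwheel '[{"grip":0,"linear":[0.03,-0.02,0.2],"rotation":[0,0,0]},{"grip":0,"linear":[0.03,-0.02,0.4],"rotation":[0,0,0]},{"grip":0,"linear":[0.03,-0.02,0.5],"rotation":[0,0,0]},{"grip":0,"linear":[0.03,-0.02,0.6],"rotation":[0,0,0]},{"grip":0,"linear":[0.03,-0.02,0.7],"rotation":[0,0,0]}]' >/dev/null;python3 -m handwheel '[{"grip":0,"linear":[0,0,0.1],"rotation":[0,0,0]},{"grip":0,"linear":[0,0,0.2],"rotation":[0,0,0]}]'; python3 -c "
from h import *
over('B',-45.7,.168)"
```

```text
time_s: 30.07
eef_pos: [0.4798, -0.1015, 0.1652]
eef_rot: [0.0, 0.926, 0.378, 0.0]
wrist_force: [0.4, -0.9, -3.6]
opening: 0.179
t 30.07 pos [ 0.4798 -0.1015  0.1652] yawY -45.58 q6 0.34 F [ 0.4 -0.9 -3.6] M [-0.25 -0.21 -0.03] op 0.179
lin cm [-0.03 -0.04 -0.28] rot [ 0.05 -0.01  0.12]
```

```bash
python3 -m handwheel '[{"grip":0,"linear":[0,0,0.1],"rotation":[0,0,0]},{"grip":0,"linear":[0,0,0.2],"rotation":[0,0,0]}]'
```

```text
time_s: 30.23
eef_pos: [0.4798, -0.1015, 0.1632]
eef_rot: [0.0, 0.926, 0.378, 0.0]
wrist_force: [1.9, 0.4, -2.9]
opening: 0.176
```

```bash
python3 -m handwheel '[{"grip":0,"linear":[0,-0.01,0.2],"rotation":[0,0,0]},{"grip":0,"linear":[-0.01,-0.02,0.4],"rotation":[0,0,0]},{"grip":0,"linear":[-0.01,-0.02,0.5],"rotation":[0,0,0]},{"grip":0,"linear":[0,-0.04,0.5],"rotation":[0,0,5]},{"grip":0,"linear":[0.01,-0.06,0.5],"rotation":[0,0,10]},{"grip":0,"linear":[0.02,-0.07,0.5],"rotation":[0,0,14]},{"grip":0,"linear":[0.04,-0.09,0.5],"rotation":[0,0,18]},{"grip":0,"linear":[0.05,-0.1,0.5],"rotation":[0,0,22]},{"grip":0,"linear":[0.07,-0.11,0.5],"rotation":[0,0,27]},{"grip":0,"linear":[0.09,-0.13,0.5],"rotation":[0,0,32]},{"grip":0,"linear":[0.09,-0.13,0.5],"rotation":[0,0,32]}]'; python3 st.py
```

```text
time_s: 31.15
eef_pos: [0.4793, -0.1006, 0.1581]
eef_rot: [0.001, 0.994, 0.107, -0.0]
wrist_force: [-0.2, -5.0, -2.7]
opening: 0.177
yaw -77.74 F [-0.2 -5.  -2.7] M [-1.255 -0.099 -0.039] eff6 1.231 q6 0.9087 t 31.15
```

```bash
python3 -m handwheel '[{"grip":0,"linear":[0,-0.01,0],"rotation":[0,0,1.5]},{"grip":0,"linear":[0.01,-0.01,0],"rotation":[0,0,3]}]' >/dev/null; python3 st.py
```

```text
yaw -80.46 F [-0.4 -5.3 -3.6] M [-1.284 -0.132  0.053] eff6 -0.358 q6 0.9564 t 31.32
```

```bash
python3 -m handwheel '[{"grip":0,"linear":[0,-0.01,0],"rotation":[0,0,1]},{"grip":0,"linear":[0.01,-0.01,0],"rotation":[0,0,2]}]' >/dev/null; python3 st.py
```

```text
yaw -82.48 F [-0.2 -5.1 -3. ] M [-1.391 -0.048  0.112] eff6 -0.178 q6 0.9919 t 31.48
```

```bash
python3 -m handwheel '[{"grip":0,"linear":[0,-0.01,0],"rotation":[0,0,1]},{"grip":0,"linear":[0.01,-0.01,0],"rotation":[0,0,2]}]' >/dev/null; python3 st.py
```

```text
yaw -84.47 F [ 0.1 -4.4 -2.9] M [-1.425  0.009  0.049] eff6 -0.188 q6 1.027 t 31.65
```

```bash
python3 -m handwheel '[{"grip":0,"linear":[0,-0.01,0],"rotation":[0,0,1]},{"grip":0,"linear":[0.01,-0.01,0],"rotation":[0,0,2]}]' >/dev/null; python3 st.py
```

```text
yaw -86.44 F [ 0.2 -5.8 -3.3] M [-1.368 -0.06   0.507] eff6 0.214 q6 1.0618 t 31.82
```

```bash
python3 -m handwheel '[{"grip":0,"linear":[0,-0.01,0],"rotation":[0,0,1]},{"grip":0,"linear":[0.01,-0.01,0],"rotation":[0,0,2]}]' >/dev/null; python3 st.py
```

```text
yaw -88.39 F [ 0.3 -5.2 -2.3] M [-1.363  0.074  0.953] eff6 0.648 q6 1.0963 t 31.98
```

```bash
python3 -m handwheel '[{"grip":0,"linear":[-0.01,0.02,0],"rotation":[0,0,-5]},{"grip":0,"linear":[-0.01,0.05,0],"rotation":[0,0,-12]},{"grip":0,"linear":[-0.01,0.05,-0.5],"rotation":[0,0,-12]},{"grip":0,"linear":[-0.01,0.05,-1.5],"rotation":[0,0,-12]},{"grip":0,"linear":[-0.01,0.05,-2.8],"rotation":[0,0,-12]},{"grip":0,"linear":[-0.01,0.05,-3.2],"rotation":[0,0,-12]},{"grip":0,"linear":[-0.01,0.05,-3.2],"rotation":[0,0,-12]}]' >/dev/null; python3 -c "
from h import *
over('C',-83.5,.190)"
```

```text
t 32.57 pos [ 0.4803 -0.0994  0.1915] yawY -76.66 q6 0.89 F [-0.3 -0.2 -4. ] M [ 0.04  0.01 -0.02] op 0.179
lin cm [2.73 9.62 0.16] rot [ 0.02 -0.12  6.84]
```

```bash
python3 -m handwheel '[{"grip":0,"linear":[0.9,3.2,0],"rotation":[0,0,2]},{"grip":0,"linear":[1.8,6.4,0],"rotation":[0,0,4]},{"grip":0,"linear":[2.7,9.6,0],"rotation":[0,0,6.8]},{"grip":0,"linear":[2.7,9.6,0],"rotation":[0,0,6.8]},{"grip":0,"linear":[2.7,9.6,0.8],"rotation":[0,0,6.8]},{"grip":0,"linear":[2.7,9.6,1.6],"rotation":[0,0,6.8]},{"grip":0,"linear":[2.7,9.6,1.6],"rotation":[0,0,6.8]},{"grip":0,"linear":[2.7,9.6,1.6],"rotation":[0,0,6.8]},{"grip":0,"linear":[2.7,9.6,1.6],"rotation":[0,0,6.8]}]'>/dev/null; python3 -c "
from h import *
over('C',-83.5,.168)"
```

```text
t 33.32 pos [ 0.5277 -0.1858  0.1738] yawY -83.33 q6 0.9 F [-0.2 -0.1 -3.4] M [-0.03 -0.01 -0.03] op 0.174
lin cm [0.13 0.11 0.58] rot [-0.04  0.04  0.17]
```

```bash
python3 -m handwheel '[{"grip":0,"linear":[0.05,0.06,0.2],"rotation":[0,0,0]},{"grip":0,"linear":[0.05,0.06,0.4],"rotation":[0,0,0]},{"grip":0,"linear":[0.05,0.06,0.5],"rotation":[0,0,0]},{"grip":0,"linear":[0.05,0.06,0.6],"rotation":[0,0,0]},{"grip":0,"linear":[0.05,0.06,0.7],"rotation":[0,0,0]}]' >/dev/null;python3 -m handwheel '[{"grip":0,"linear":[0,0,0.1],"rotation":[0,0,0]},{"grip":0,"linear":[0,0,0.2],"rotation":[0,0,0]}]'; python3 -c "
from h import *
over('C',-83.5,.168)"
```

```text
time_s: 33.9
eef_pos: [0.5287, -0.1874, 0.165]
eef_rot: [-0.0, 0.998, 0.058, -0.0]
wrist_force: [0.1, -0.2, -2.5]
opening: 0.175
t 33.9 pos [ 0.5287 -0.1874  0.165 ] yawY -83.38 q6 0.9 F [ 0.1 -0.2 -2.5] M [ 0.01 -0.01  0.  ] op 0.175
lin cm [ 0.05 -0.06 -0.3 ] rot [-0.   -0.    0.12]
```

```bash
python3 -m handwheel '[{"grip":0,"linear":[0,0,0.1],"rotation":[0,0,0]},{"grip":0,"linear":[0,0,0.2],"rotation":[0,0,0]}]'
```

```text
time_s: 34.07
eef_pos: [0.5287, -0.1874, 0.163]
eef_rot: [0.0, 0.998, 0.058, -0.0]
wrist_force: [-0.4, 0.1, -3.2]
opening: 0.174
```

```bash
python3 -m handwheel '[{"grip":0,"linear":[0.02,-0.01,0.2],"rotation":[0,0,0]},{"grip":0,"linear":[0.03,-0.02,0.4],"rotation":[0,0,0]},{"grip":0,"linear":[0.03,-0.03,0.5],"rotation":[0,0,0]},{"grip":0,"linear":[0.04,-0.05,0.5],"rotation":[0,0,5]},{"grip":0,"linear":[0.05,-0.07,0.5],"rotation":[0,0,10]},{"grip":0,"linear":[0.06,-0.09,0.5],"rotation":[0,0,14]},{"grip":0,"linear":[0.08,-0.1,0.5],"rotation":[0,0,18]},{"grip":0,"linear":[0.09,-0.11,0.5],"rotation":[0,0,22]},{"grip":0,"linear":[0.1,-0.12,0.5],"rotation":[0,0,26]},{"grip":0,"linear":[0.12,-0.13,0.5],"rotation":[0,0,30]},{"grip":0,"linear":[0.12,-0.13,0.5],"rotation":[0,0,30]}]'>/dev/null; python3 st.py
```

```text
yaw -113.51 F [-1.2 -1.7 -4.1] M [-0.53   0.242 -0.041] eff6 0.989 q6 1.4323 t 34.98
```

```bash
python3 -m handwheel '[{"grip":0,"linear":[0,-0.01,0],"rotation":[0,0,1.5]},{"grip":0,"linear":[0.01,-0.01,0],"rotation":[0,0,3]}]' >/dev/null; python3 st.py
```

```text
yaw -116.3 F [-1.4 -2.4 -3. ] M [-0.453  0.28   0.108] eff6 -0.352 q6 1.4811 t 35.15
```

```bash
python3 -m handwheel '[{"grip":0,"linear":[0,-0.01,0],"rotation":[0,0,1]},{"grip":0,"linear":[0.01,-0.01,0],"rotation":[0,0,2]}]' >/dev/null; python3 st.py
```

```text
yaw -118.33 F [-1.4 -3.7 -4.6] M [-0.644  0.356  0.312] eff6 0.101 q6 1.5168 t 35.32
```

```bash
python3 -m handwheel '[{"grip":0,"linear":[0,-0.01,0],"rotation":[0,0,1]},{"grip":0,"linear":[0.01,-0.01,0],"rotation":[0,0,2]}]' >/dev/null; python3 st.py
```

```text
yaw -120.37 F [-2.3 -2.6 -3.4] M [-0.71   0.506  0.798] eff6 0.515 q6 1.5527 t 35.48
```

```bash
python3 -m handwheel '[{"grip":0,"linear":[-0.01,0.02,0],"rotation":[0,0,-5]},{"grip":0,"linear":[-0.01,0.05,0],"rotation":[0,0,-12]},{"grip":0,"linear":[-0.01,0.05,-0.5],"rotation":[0,0,-12]},{"grip":0,"linear":[-0.01,0.05,-1.5],"rotation":[0,0,-12]},{"grip":0,"linear":[-0.01,0.05,-3.2],"rotation":[0,0,-12]},{"grip":0,"linear":[-3,0.05,-4.5],"rotation":[0,0,-12]},{"grip":0,"linear":[-6,0.05,-4.5],"rotation":[0,0,-12]},{"grip":0,"linear":[-9,0.05,-4.5],"rotation":[0,0,-12]},{"grip":0,"linear":[-12,0.05,-4.5],"rotation":[0,0,-12]},{"grip":0,"linear":[-12,0.05,-4.5],"rotation":[0,0,-12]},{"grip":0,"linear":[-12,0.05,-4.5],"rotation":[0,0,-12]},{"grip":0,"linear":[-12,0.05,-4.5],"rotation":[0,0,-12]}]' >/dev/null; python3 st.py
python3 - <<'E'
from h import *
T=tool();np.save('T12.npy',T);a=cams.camera('wrist')[:,:,::-1]
cv2.imwrite('pics/w12.png',a);r=[]
for k in 'ABCD':
    u,v=np.round(proj('wrist',(*SEAT[k],.074),T)).astype(int);print(k,u,v)
    p=cv2.copyMakeBorder(a,40,40,40,40,0)
    r.append(cv2.resize(p[v+40-18:v+40+18,u+40-18:u+40+18],(288,288),interpolation=2))
cv2.imwrite('pics/w12d.png',cv2.convertScaleAbs(np.vstack([np.hstack(r[:2]),np.hstack(r[2:])]),alpha=1.2))
E
```

```text
yaw -108.5 F [ 0.  -0.2 -3. ] M [-0.009  0.004 -0.047] eff6 0.031 q6 1.3393 t 36.48
A 317 141
B 233 147
C 313 58
D 227 64
```

View pics/w12.png

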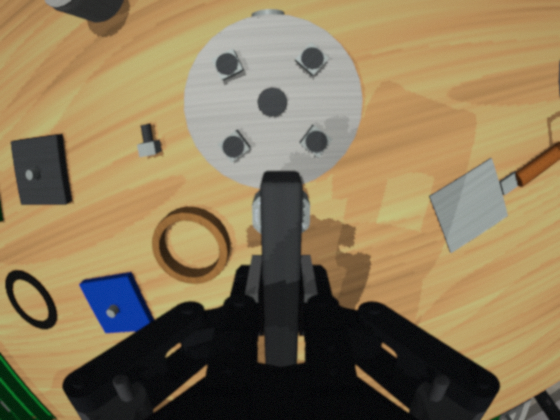

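View pics/w12d.png

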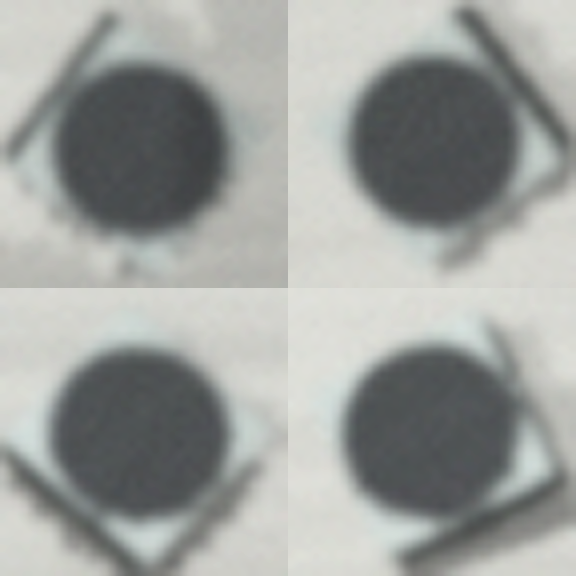

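```bash
python3 - <<'E'
from h import *
T=np.load('T12.npy')
C={'A':((317,141),0,0),'B':((233,147),288,0),'C':((313,58),0,288),'D':((227,64),288,288)}
L={'A':[((18,155),(115,20))],'B':[((465,15),(563,145)),((563,165),(440,262))],'C':[((10,450),(145,568)),((155,568),(265,455))],'D':[((490,330),(555,465)),((555,478),(395,548))]}
s={'A':84.5,'B':64.5,'C':76.5,'D':58}
for k,(c,ox,oy) in C.items():
    f=lambda p:onz('wrist',c[0]-18+(p[0]-ox)/8-.44,c[1]-18+(p[1]-oy)/8-.44,.074,T)
    a=[round(np.degrees(np.arctan2(*(f(q)-f(p))[1::-1]))%90,1) for p,q in L[k]]
    print(k,a,'turned',[(s[k]-x)%90 for x in a])
print('post', onz('wrist',30,175,.031,T))
E
python3 -c "
from h import *
save('scene','s12.png')"
```

```text
A [np.float64(36.8)] turned [np.float64(47.7)]
B [np.float64(17.2), np.float64(19.0)] turned [np.float64(47.3), np.float64(45.5)]
C [np.float64(30.1), np.float64(29.1)] turned [np.float64(46.4), np.float64(47.4)]
D [np.float64(6.0), np.float64(3.4)] turned [np.float64(52.0), np.float64(54.6)]
post [0.5428169  0.16724227 0.031     ]
```

View pics/s12.png

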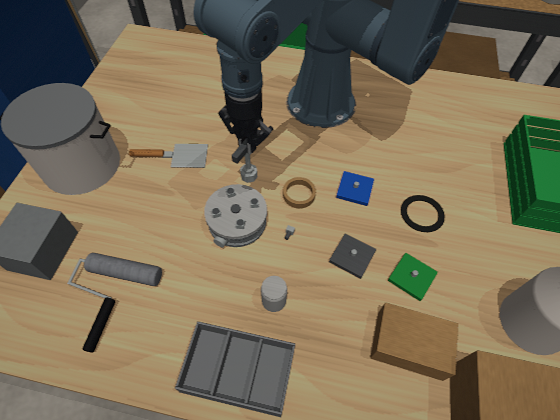

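```bash
cat >> h.py <<'E'
SEAT['S']=(.5438,.1690)
E
python3 -c "
from h import *
save('top','t12.png',(170,160,250,240),7)
over('S',-113.5,.185)"
```

```text
t 36.63 pos [ 0.4273 -0.1261  0.2037] yawY -108.45 q6 1.34 F [-0.2 -0.3 -2.3] M [ 0.    0.03 -0.  ] op 0.175
lin cm [  1.48 -31.81   1.87] rot [ 0.   -0.06  5.05]
```

View pics/t12.png

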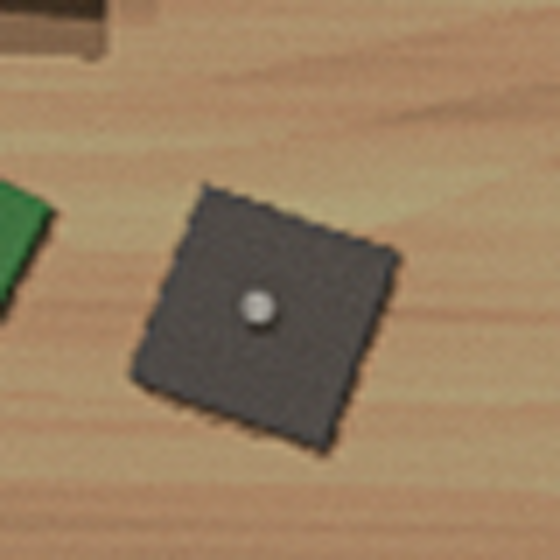

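```bash
python3 -c "
from h import *
print(onz('top',170+258/7-.4,160+306/7-.4,.031))"
python3 -m handwheel '[{"grip":0,"linear":[0.4,-8,0],"rotation":[0,0,2]},{"grip":0,"linear":[0.7,-16,0],"rotation":[0,0,4]},{"grip":0,"linear":[1.1,-24,0],"rotation":[0,0,5]},{"grip":0,"linear":[1.5,-31.8,0],"rotation":[0,0,5]},{"grip":0,"linear":[1.5,-31.8,0],"rotation":[0,0,5]},{"grip":0,"linear":[1.5,-31.8,0],"rotation":[0,0,5]},{"grip":0,"linear":[1.5,-31.8,0],"rotation":[0,0,5]},{"grip":0,"linear":[1.5,-31.8,0],"rotation":[0,0,5]},{"grip":0,"linear":[1.5,-31.8,0],"rotation":[0,0,5]},{"grip":0,"linear":[1.5,-31.8,0],"rotation":[0,0,5]},{"grip":0,"linear":[1.5,-31.8,0],"rotation":[0,0,5]},{"grip":0,"linear":[1.5,-31.8,0],"rotation":[0,0,5]}]' ; python3 -c "
from h import *
over('S',-113.5,.135)"
```

```text
[0.54296788 0.16777688 0.031     ]
time_s: 37.63
eef_pos: [0.5408, 0.1706, 0.2026]
eef_rot: [0.0, 0.979, -0.203, -0.0]
wrist_force: [0.9, 0.8, -2.9]
opening: 0.176
t 37.63 pos [0.5408 0.1706 0.2026] yawY -113.45 q6 2.08 F [ 0.9  0.8 -2.9] M [-0.06 -0.    0.  ] op 0.176
lin cm [ 0.11 -0.08  6.76] rot [0.04 0.04 0.05]
```

```bash
python3 -m handwheel '[{"grip":0,"linear":[0.05,0,2],"rotation":[0,0,0]},{"grip":0,"linear":[0.05,0,4],"rotation":[0,0,0]},{"grip":0,"linear":[0.05,0,6],"rotation":[0,0,0]},{"grip":0,"linear":[0.05,0,6.6],"rotation":[0,0,0]},{"grip":0,"linear":[0.05,0,6.6],"rotation":[0,0,0]},{"grip":0,"linear":[0.05,0,6.6],"rotation":[0,0,0]}]' ; python3 -c "
from h import *
over('S',-113.5,.135);save('scene','s13.png',(310,200,400,290),6)"
```

```text
time_s: 38.13
eef_pos: [0.5416, 0.1706, 0.1376]
eef_rot: [0.0, 0.979, -0.203, 0.0]
wrist_force: [0.6, 1.4, -3.0]
opening: 0.178
t 38.13 pos [0.5416 0.1706 0.1376] yawY -113.45 q6 2.08 F [ 0.6  1.4 -3. ] M [-0.01 -0.06 -0.02] op 0.178
lin cm [ 0.02 -0.05  0.26] rot [-0.   -0.01  0.05]
```

View pics/s13.png

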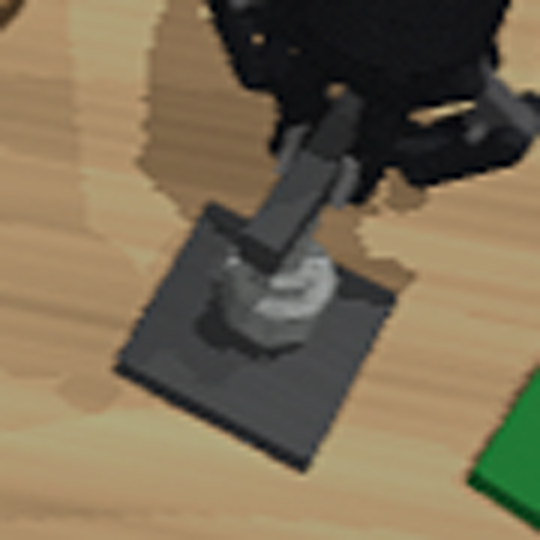

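```bash
python3 -m handwheel '[{"grip":0,"linear":[0.02,-0.03,0.5],"rotation":[0,0,0]},{"grip":0,"linear":[0.02,-0.03,0.8],"rotation":[0,0,0]},{"grip":0,"linear":[0.02,-0.03,1.1],"rotation":[0,0,0]},{"grip":0,"linear":[0.02,-0.03,1.3],"rotation":[0,0,0]}]';python3 -m handwheel '[{"grip":0,"linear":[0,0,0.3],"rotation":[0,0,0]},{"grip":0,"linear":[0,0,0.6],"rotation":[0,0,0]},{"grip":0,"linear":[0,0,0.9],"rotation":[0,0,0]},{"grip":0,"linear":[0,0,0.9],"rotation":[0,0,0]}]'
```

```text
time_s: 38.52
eef_pos: [0.5416, 0.1716, 0.1239]
eef_rot: [-0.0, 0.979, -0.203, 0.0]
wrist_force: [-0.5, -0.1, -3.8]
opening: 0.177
time_s: 38.85
eef_pos: [0.5411, 0.1715, 0.1142]
eef_rot: [0.0, 0.979, -0.203, -0.001]
wrist_force: [-0.3, -0.4, -3.6]
opening: 0.177
```

No contact on the post. Now the last few millimetres.

```bash
python3 -m handwheel '[{"grip":0,"linear":[0,0,0.1],"rotation":[0,0,0]},{"grip":0,"linear":[0,0,0.2],"rotation":[0,0,0]},{"grip":0,"linear":[0,0,0.2],"rotation":[0,0,0]}]'
```

```text
time_s: 39.1
eef_pos: [0.5418, 0.1715, 0.1132]
eef_rot: [-0.0, 0.979, -0.203, 0.0]
wrist_force: [-0.4, -0.2, -3.3]
opening: 0.174
```

```bash
python3 -m handwheel '[{"grip":0,"linear":[0,0,0.05],"rotation":[0,0,0]},{"grip":0,"linear":[0,0,0.1],"rotation":[0,0,0]},{"grip":0,"linear":[0,0,0.1],"rotation":[0,0,0]}]'
```

```text
time_s: 39.35
eef_pos: [0.5421, 0.1716, 0.1131]
eef_rot: [-0.0, 0.979, -0.203, 0.0]
wrist_force: [-2.4, -0.0, 4.8]
opening: 0.173
```

```bash
python3 -m handwheel '[{"grip":2.5,"linear":[0,0,0],"rotation":[0,0,0]},{"grip":2.5,"linear":[0,0,0],"rotation":[0,0,0]},{"grip":4,"linear":[0,0,0],"rotation":[0,0,0]},{"grip":5,"linear":[0,0,0],"rotation":[0,0,0]},{"grip":5,"linear":[0,0,0],"rotation":[0,0,0]},{"grip":5,"linear":[0,0,0],"rotation":[0,0,0]}]'; python3 -c "
from h import *
save('wrist','w14.png')"
```

```text
time_s: 39.85
eef_pos: [0.5416, 0.1715, 0.112]
eef_rot: [-0.0, 0.979, -0.203, -0.0]
wrist_force: [0.2, -0.2, -0.1]
opening: 0.586
```

View pics/w14.png

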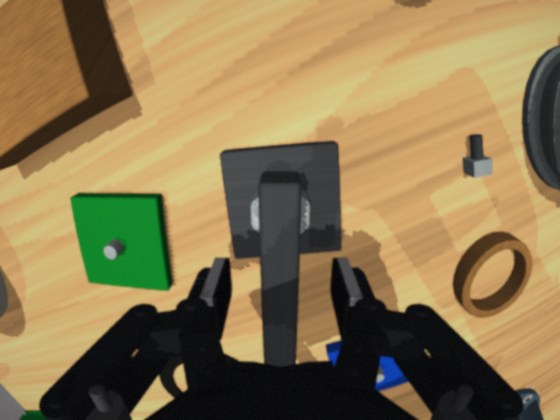

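Released and clear on both sides. Now straight up and away, then a check.

```bash
python3 -m handwheel '[{"grip":5,"linear":[0,0,-1.5],"rotation":[0,0,0]},{"grip":5,"linear":[0,0,-4],"rotation":[0,0,0]},{"grip":5,"linear":[0,0,-8],"rotation":[0,0,0]},{"grip":5,"linear":[0,0,-12],"rotation":[0,0,0]},{"grip":5,"linear":[-4,0,-14],"rotation":[0,0,0]},{"grip":5,"linear":[-8,0,-14],"rotation":[0,0,0]},{"grip":5,"linear":[-12,0,-14],"rotation":[0,0,0]},{"grip":5,"linear":[-12,0,-14],"rotation":[0,0,0]},{"grip":5,"linear":[-12,0,-14],"rotation":[0,0,0]},{"grip":5,"linear":[-12,0,-14],"rotation":[0,0,0]}]'; python3 -c "
from h import *
np.save('T15.npy',tool());save('scene','s15.png');a=cams.camera('top')[:,:,::-1];cv2.imwrite('pics/t15.png',a);save('wrist','w15.png')
import cv2
s=cv2.imread('pics/s15.png')[200:290,310:400];t=a[160:250,165:255]
cv2.imwrite('pics/c15.png',np.hstack([cv2.resize(x,None,fx=4.4,fy=4.4,interpolation=2) for x in (s,t)]))"
```

```text
time_s: 40.73
eef_pos: [0.4318, 0.2192, 0.2525]
eef_rot: [-0.0, 0.979, -0.202, 0.001]
wrist_force: [1.2, -0.6, 1.2]
opening: 0.583
```

View pics/c15.png

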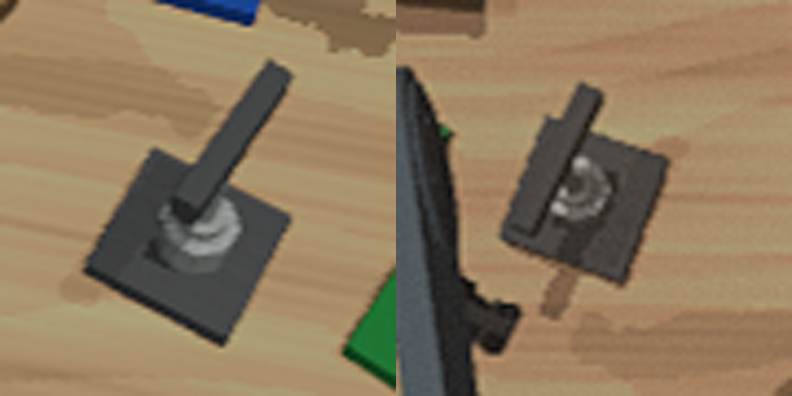

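View pics/s15.png

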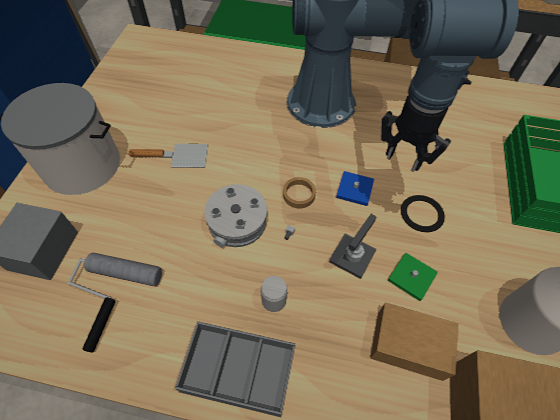

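Run:
```python
from h import *
t=lambda x,y,z:onz('top',165+(x-396)/4.4-.4,160+y/4.4-.4,z)
s=lambda x,y,z:onz('scene',310+x/4.4-.4,200+y/4.4-.4,z)
print('top bar mid',(t(592,87,.125)+t(523,232,.125))/2)
print('scene bar mid',(s(280,68,.125)+s(195,205,.125))/2)
print('foot top cam (z~.045)',t(582,190,.042),'scene',s(202,225,.042))
ctrl.hand_in()
```

```text
top bar mid [0.54548438 0.17026714 0.125     ]
scene bar mid [0.5376444  0.17508052 0.125     ]
foot top cam (z~.045) [0.54240991 0.16516423 0.042     ] scene [0.54887137 0.17185425 0.042     ]
the job is handed in; nothing more can be done
```

All four bolts are tight and the key is back upright on its stand's post, released. I handed the job in at about 41 s of the 72 s allowed. `hand_in()` gives no verdict, so what follows rests on my own readings.

- **First round:** I turned the bolts in cross order. The wrist camera showed each had turned 22–30°, so every bolt was inside the 0.25–0.75 rad band before the second round.
- **Second round:** I used the same cross order, and each bolt was felt at its stop. The twisting moment rose from about 0.1 to 0.8–1.0 N m. A later picture showed total turns of 46–53°, against 46–52° expected at the stop.
- **Forces:** I read the wrist force between moves. It stayed below about 9 N in total, so nothing suggested heavy pressing on the strainer. I had no direct reading of the contact force between key and strainer.
- **Key on stand:** The weight came off the wrist when the foot reached the plate, at the same height as when I picked it up. Final scene and top pictures look the same as at the start. They place the key's axis within about 8 mm of the post.
- **Everything else:** The robot is clear of the scene, and no other object has visibly moved in the scene picture.

**Disagreements:**
- The top and scene cameras differ by 6–9 mm on the key's final position. A smaller gap of the same kind showed before I touched it, so I put it down to calibration and how I read the edges.
- Early estimates of the key's offset in the hand differed by about 6 mm. The socket still slid onto every head with only 1–3 N of side force.

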